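# Seat the microscope stage plate and close its clips

## Robot

A 6-joint arm with a two-finger parallel gripper is mounted at the origin on a cart in front of the work surface, level with it; the furniture and walls round the work are solid. World frame = base frame: x ahead of the robot, y to its left, z up, the work surface at z = 0. Lengths are in mm, angles in rad, forces in N, time in s.
With the tool pointing down it reaches from about 275 to 750 mm from the base axis. Payload 10.2 kg.
Tool frame: the origin (TCP) lies between the finger pads; the fingertips stand 17 mm ahead of it and the grasp point (between the pads) lies 2 mm behind it; y points along the fingers, x is the direction in which the jaws open and shut, and the axes are right-handed (so a half turn about y gives the same grasp; the last joint's range is limited). The gripper opens to 85 mm and grips with 20 to 120 N. Pads are 22 mm wide; open, the fingers measure 114 mm over their backs; the gripper's body (76 mm by 85 mm) begins 54 mm behind the grasp point. The pads swing forward as they close: fully open they stand 13 mm farther back than shut.
Start: joints at [0.889, 0.313, 1.498, -0, 1.331, -0.223], TCP at [232.521, 470.707, 248.294] pointing down, gripper open.
Joint ranges: [-2.94, 2.94], [-0.97, 2.17], [0.19, 2.56], [-1.23, 4.37], [0.02, 3.11], [-2.88, 2.88]. Speed limits (rad/s): [2.39, 2.39, 3.01, 3.14, 3.14, 3.14].

## Interface

Orientations are given as a unit quaternion [w, x, y, z].
In Python, from rig import ctrl gives the robot as it stands.
- The arm moves only by the tool jog_arm, never from a script. Its argument "targets" is a list of rows, each an object with "offset": the shift along the tool's x, y, z in m, a list of three; "yaw": the turn about the tool's y in rad. In form: [{"offset": [dx, dy, dz], "yaw": yaw}, ...]. A call has 1 to 12 rows; each row is the pose to reach, as a shift and turn from the pose measured when the call began, along the tool's axes at that moment; what a row does not reach only later rows make up. A row lasts 1/12 s, in which the tool goes at most 41.7 mm and 7.16 degrees, less where a joint would pass 70% of its speed; a pose out of reach is approached as far as the arm can. A call with a gripper value outside its range is refused whole. "fingers" is the finger opening in m, from 0 to 0.0854, set as the call begins (left out, the last holds). The fingers move at their own pace and stop on an object; "grip_force" is the grip in N (left out, the last holds). Time passes only in rows, so rows that repeat a pose let the fingers close. It gives the time, the measured TCP pose, the force and the opening at its end, in the units of the state.
- ctrl.sense(): the state, without advancing time (a new reading comes with each control period).
- ctrl.capture(name): name is "scene" or "top" or "wrist"; returns a dict with "img" (480x640x3 uint8, red, green, blue), "intrinsics" (3x3 intrinsics, pixels), "T" (4x4, takes a point from camera to world coordinates); the wrist camera has in their place "mount" (4x4, takes a point from camera to tool coordinates, whose origin is the TCP and whose axes are the tool frame's). Camera axes: x right, y up, looking along -z (the intrinsics and any distortion apply to the point x, -y, -z); pixel columns grow to the right and rows downward; lengths in mm; the calibration is good to about 2 mm. The wrist camera is an equidistant fisheye: a pixel r from the principal point sees the ray r / f radians off the axis. A picture is of the moment at which its call begins: read the wrist's pose just before it. There is no depth.
- ctrl.finish_job(): hands the job in, once; it reports no verdict.
Trained networks look in the newest picture that a camera, given by its name, has taken for a name from the list of things; names that differ only in an ending like _2 or _b are one class to them, and where a whole thing is asked for, a point or a joint stands for the part that bears it (a point fixed in the world has none). Each returns a list of dicts, best first, with "score" (0 to 1); they miss things now and then, are a little off and sometimes report something else, mostly with a low value. They report only what shows in the picture. A call takes as long as a camera call.
- ctrl.boxes_of(camera, target): "box" ([left, top, right, bottom] in pixels, round what is visible of it).
- ctrl.regions_of(camera, target): "region" (480x640 bool, what is visible of it) and "box" ([left, top, right, bottom] in pixels, round what is visible of it).
The state is a dict: "time_s": time; "joints": joint angles; "dq": joint speeds; "tau": joint torques, N m; "eef_pos": TCP position; "ee_rot": TCP orientation; "force": force on the tool from outside, world axes, zero at the start; "wrist_torque": the same for the moment, N m; "grip_width": opening from 0.0 (shut) to 1.0 (fully open).
Only numpy, scipy, OpenCV 4.12 (cv2) and the standard library are available. Lean on these libraries where they do the work, as an engineer would, in place of code of your own. Each camera call takes 0.05 s, during which the arm holds its last target.

## Task

Fit the loose round black stage plate to the microscope stand without picking it up: with the fingertips, nudge it along the flat white base until it drops flush into the round recess. Then push the two small steel stage clips round with a fingertip until each has swung fully in over the plate, and leave the other things on the bench alone.

Things in the scene. Friction and masses are not known exactly. Their poses are not given: they have to be found in the camera images.
- stand: the microscope stand, fixed to the bench, turned up to 20 degrees: white base 340 x 240 x 28 mm, level top face; origin at bench level under the recess centre; z up, x towards the pillar. The base reaches 165 mm to -x (robot side), 175 mm to +x, 120 mm to each side. Pillar 138 mm from the origin along +x: 25 mm thick, 200 mm high, foot flange 62 mm; its focus bracket and empty ring point away from the robot, 140 mm up.
- seat (a point): centre of the round recess in the stand's base, at the level of the base's top face (28 mm above the bench), same axes as the stand. The recess is 84 mm in diameter and 8 mm deep, with a slightly chamfered rim and a bare metal floor.
- plate_center (a point): centre (half-way up) of the loose stage plate: a plain smooth black disc 80 mm in diameter, 8 mm thick, edges bevelled by 2 mm, 0.05 to 0.1 kg. At the start it lies flat on the base on the -x side of the recess (this point 4 mm above the level of seat) and slides easily. Seated, it is flush with the base top, this point 4 mm below seat.
- left_clip (a joint): angle of the left (+y) stage clip about its upright pivot, rad: 0 = fully in at its stop, pointing at the recess centre; grows to 2.0 as it swings away to the side. It starts at 1.3 to 1.75 and stays where it is left (under 1 N at its end). Seen from above it turns anticlockwise as it swings in: from the side, past the robot side of its pivot, to the recess.
- right_clip (a joint): angle of the right (-y) stage clip, the mirror image of the left: 0 = fully in, grows as it swings away, to 2.0; seen from above it turns clockwise as it swings in.
- left_clip_pivot (a point): on the left clip's upright pivot axis, 8 mm above the base top; from the seat 55 mm towards the pillar and 45 mm to the left (+y). The pivot screw is 13 mm wide, its top 8 mm above the base. The clip is a steel strip 9 mm wide, 2 mm thick, 2 mm above the base top, so it passes over the plate only when the plate is seated.
- left_clip_tip (a point): middle of the left clip's upturned end, 8 mm above the base top, 42.5 mm from the pivot axis. The end slopes up from 2 to 14 mm above the base top, 37 to 48 mm from the axis, is 9 mm wide, and is pushed from its side.
- right_clip_pivot (a point): on the right clip's upright pivot axis, 8 mm above the base top, 55 mm from the recess centre towards the pillar and 45 mm to the right (-y of seat); otherwise as the left one.
- right_clip_tip (a point): middle of the right clip's upturned end, as on the left clip.
- loupe: bystander: black eyepiece loupe standing on the bench, 41 mm wide, 36 mm high; origin at its underside.
- air_blower: bystander: red rubber blower bulb lying on the bench, 117 mm long, 52 mm thick; origin at its underside.
- dust_brush: bystander: flat wooden brush lying on the bench, 168 mm long, 30 mm wide, 10 mm thick; origin at its underside.
- parts_jar: bystander: small clear jar with a white lid on the bench, 45 mm wide, 42 mm high; origin at its underside.

How it is judged (in metres and radians):
On the way, in this order (a step that is already met when the one before it is completed fails the run):
1. the plate lies flush in its recess (horizontal distance between plate_center and seat below 0.004 m and z of plate_center in the frame of seat below -0.0025 m and angle between plate_center's own z axis and vertical below 0.035 rad), for 0.2 s.
2. both clips are swung in over the plate (value of joint each of left_clip, right_clip below 0.3 rad), for 0.2 s.
At the end, for the whole second after the job is handed in: The plate lies flat in the recess (centre within 4 mm of the recess axis, its top within 1.5 mm of the base top, tilted less than 2 degrees) and both clips are swung in over it (less than 0.3 rad from their stops) (all of step 1 and all of step 2); the robot touches nothing.
It fails at once if the plate is lifted more than 12 mm off the base or tipped more than 20 degrees (z of plate_center in the frame of seat above 0.016 m or angle between plate_center's own z axis and vertical above 0.35 rad).
It fails at once if the plate is pushed off the base (z of plate_center in the frame of seat below -0.012 m).
It fails at once if a bystander is moved more than 20 mm (distance of any of loupe, air_blower, dust_brush, parts_jar from where it was at the start of the episode above 0.02 m).
It also fails if it takes over 67 s, if anything falls off the work surface, if the arm or the gripper's body presses on something with over 40 N, if the wrist force passes 120 N, or if a joint passes its speed limit or range.

## Working session

There is one attempt and no reset: what is moved stays moved. The work goes in short steps, Python scripts to look and compute and a tool call to move; the robot and the scene stay as the last step left them, time stands still between calls to the robot, and variables do not carry over. Pictures are saved under pics/ and viewed, and the job is handed in when it is done.

Besides the shell and the picture viewer there is one more tool, called after "Emit:" as name(argument=value, ...) on one line, values as JSON. jog_arm: Moves the arm, as the interface text tells. Its arguments: {"type":"object","properties":{"targets":{"type":"array"},"fingers":{"type":"number"},"grip_force":{"type":"number"}},"required":["targets"]}

```bash
ls; mkdir -p pics; python3 - <<'E'
from rig import ctrl
import cv2
s=ctrl.sense()
for k,v in s.items(): print(k,v)
for n in ["top","scene","wrist"]:
    c=ctrl.capture(n)
    cv2.imwrite(f"pics/{n}0.png",c["img"][:,:,::-1])
    print(n,c["intrinsics"],c.get("T",c.get("mount")), [k for k in c])
E
```

```text
pics
time_s 0.0
joints [ 8.88609762e-01  3.13447299e-01  1.49845111e+00  1.26321547e-05
  1.33097218e+00 -2.23424404e-01]
dq [ 0.00065087 -0.00015378 -0.00059952 -0.00103458 -0.0001605  -0.00057816]
tau [-3.83520364e-04 -4.12268543e+01 -2.59742332e+01 -2.89867821e-04
  4.15216389e-03 -2.43664749e-05]
eef_pos [232.35893215 470.52003079 247.73115588]
ee_rot [-0.60044811  0.60073494  0.37278677 -0.37364372]
force [ 0.33215925  0.25383314 -0.41654149]
wrist_torque [-0.04777727 -0.01822929  0.03236283]
grip_width 1.000550841005232
top [[556.95257894   0.         319.83370597]
 [  0.         556.95257894 241.12772669]
 [  0.           0.           1.        ]] [[-8.48442809e-03  9.95249635e-01 -9.69854589e-02  4.25854099e+02]
 [-9.99727070e-01 -6.33119612e-03  2.24878227e-02  2.99241402e+01]
 [ 2.17669634e-02  9.71497850e-02  9.95031717e-01  1.15230943e+03]
 [ 0.00000000e+00  0.00000000e+00  0.00000000e+00  1.00000000e+00]] ['img', 'intrinsics', 'T']
scene [[609.65303503   0.         309.65728463]
 [  0.         609.65303503 225.1447664 ]
 [  0.           0.           1.        ]] [[ 7.70919307e-01  2.88939513e-01 -5.67624329e-01 -1.24202723e+02]
 [-6.36582064e-01  3.79100811e-01 -6.71599472e-01 -7.89328534e+02]
 [ 2.11352189e-02  8.79088467e-01  4.76189846e-01  6.40679177e+02]
 [ 0.00000000e+00  0.00000000e+00  0.00000000e+00  1.00000000e+00]] ['img', 'intrinsics', 'T']
wrist [[371.64829954   0.         316.74885771]
 [  0.         371.64829954 239.9432807 ]
 [  0.           0.           1.        ]] [[ 9.99999916e-01 -3.57143526e-04 -2.03545411e-04  1.81749407e-01]
 [-8.97347639e-05  2.93558859e-01 -9.55940996e-01 -1.26758652e+02]
 [ 4.01160697e-04  9.55940934e-01  2.93558803e-01  7.34557634e+01]
 [ 0.00000000e+00  0.00000000e+00  0.00000000e+00  1.00000000e+00]] ['img', 'intrinsics', 'mount']
```

View pics/top0.png

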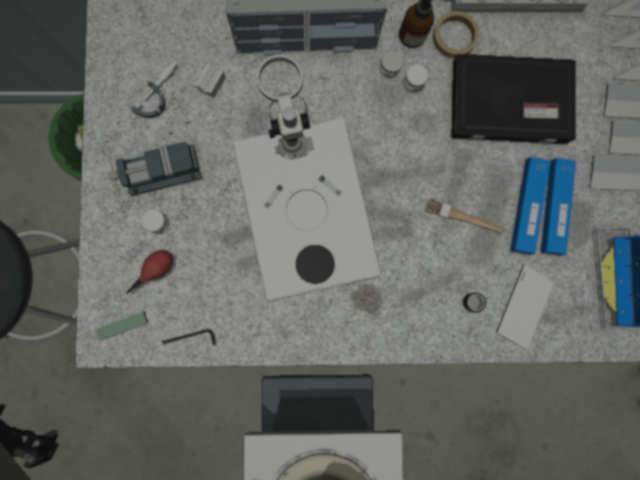

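View pics/scene0.png

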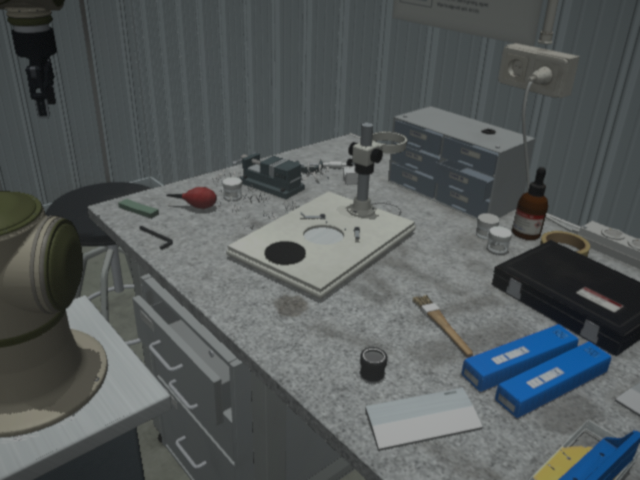

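View pics/wrist0.png

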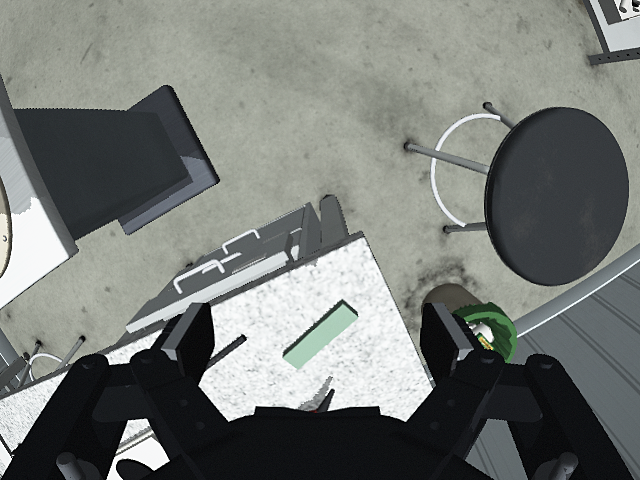

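```bash
cat > h.py <<'E'
import numpy as np, cv2
from rig import ctrl
from scipy.spatial.transform import Rotation as R
def ray(c,uv,z):
    uv=np.atleast_2d(np.asarray(uv,float)); K=c["intrinsics"]; T=c["T"]
    d=np.c_[(uv[:,0]-K[0,2])/K[0,0],-(uv[:,1]-K[1,2])/K[1,1],-np.ones(len(uv))]@T[:3,:3].T
    o=T[:3,3]; return o+d*((z-o[2])/d[:,2])[:,None]
def proj(c,P):
    P=np.atleast_2d(P); T=c["T"];K=c["intrinsics"]
    q=(P-T[:3,3])@T[:3,:3]
    return np.c_[K[0,0]*q[:,0]/-q[:,2]+K[0,2], K[1,1]*-q[:,1]/-q[:,2]+K[1,2]]
def rot(s): 
    q=s["ee_rot"]; return R.from_quat([q[1],q[2],q[3],q[0]]).as_matrix()
def wproj(c,s,P):
    P=np.atleast_2d(P); M=c["mount"];K=c["intrinsics"]
    t=(P-s["eef_pos"])@rot(s); q=(t-M[:3,3])@M[:3,:3]; q=q*[1,-1,-1]
    r=np.hypot(q[:,0],q[:,1]); th=np.arctan2(r,q[:,2])
    return np.c_[K[0,0]*th*q[:,0]/r+K[0,2],K[1,1]*th*q[:,1]/r+K[1,2]]
def wray(c,s,uv,z):
    uv=np.atleast_2d(np.asarray(uv,float)); M=c["mount"];K=c["intrinsics"]
    a=(uv[:,0]-K[0,2])/K[0,0]; b=(uv[:,1]-K[1,2])/K[1,1]; th=np.hypot(a,b)
    d=np.c_[np.sin(th)*a/th,-np.sin(th)*b/th,-np.cos(th)]
    d=d@M[:3,:3].T@rot(s).T; o=s["eef_pos"]+rot(s)@M[:3,3]
    return o+d*((z-o[2])/d[:,2])[:,None]
E
python3 - <<'E'
from h import *
print(rot(ctrl.sense()))
for n in ["top","scene"]:
    c=ctrl.capture(n)
    print(n,proj(c,ctrl.sense()["eef_pos"]))
    for t in ["stand","plate_center","left_clip","right_clip","left_clip_tip","loupe","air_blower","dust_brush","parts_jar"]:
        for r in ctrl.regions_of(n,t)[:3]:
            m=r["region"]; ys,xs=np.nonzero(m)
            print(t,round(r["score"],2),np.round(r["box"]),m.sum(),xs.mean().round(1),ys.mean().round(1), ray(c,[xs.mean(),ys.mean()],{"plate_center":36,"stand":28,"left_clip":32,"right_clip":32}.get(t,0)).round(1)[0])
            if t=="stand" and n=="top" and r["score"]>.5: np.save("stand.npy",m)
            if t=="plate_center": 
                cnt=max(cv2.findContours(m.astype(np.uint8),0,1)[0],key=len)
                p=ray(c,cnt[:,0,:],36); print(cv2.minEnclosingCircle(p[:,:2].astype(np.float32)))
            if n=="top" and 'clip' in t:
                ys,xs=np.nonzero(m); p=ray(c,np.c_[xs,ys],32)[:,:2]; print(cv2.minAreaRect(p.astype(np.float32)))
E
```

```text
[[ 4.42852242e-01 -5.91329867e-04 -8.96594413e-01]
 [ 8.96594141e-01 -7.28584538e-04  4.42852589e-01]
 [-9.15116788e-04 -9.99999560e-01  2.07527597e-04]]
top [[ 26.64436323 422.15118132]]
stand 0.72 [234.  56. 380. 300.] 19190 303.3 198.5 [623.2  37.6  28. ]
plate_center 0.64 [298. 247. 333. 283.] 1191 314.4 264.0 [488.6  16.   36. ]
((489.11199951171875, 16.525299072265625), 40.29378128051758)
left_clip 0.42 [264. 186. 283. 207.] 137 272.4 196.2 [627.4 100.4  32. ]
((627.6603393554688, 100.26695251464844), (11.641542434692383, 52.79728698730469), 54.72626495361328)
right_clip 0.65 [318. 177. 340. 193.] 88 328.6 184.6 [650.9 -14.2  32. ]
((650.211181640625, -15.155338287353516), (49.369720458984375, 8.747724533081055), 48.62788391113281)
right_clip 0.4 [462. 293. 484. 314.] 376 473.9 302.2 [ 409.6 -304.4   32. ]
((409.0452880859375, -303.6634216308594), (46.736610412597656, 38.006629943847656), 89.51908111572266)
left_clip_tip 0.46 [264. 184. 282. 207.] 89 274.2 194.0 [637.8  98.5   0. ]
((629.7105712890625, 99.7525634765625), (10.527485847473145, 48.55367660522461), 50.9806175231933
[... 756 characters left out ...]
. 308. 263.] 797 284.1 252.8 [486.6   7.1  36. ]
((488.2207336425781, 7.988560676574707), 44.10110092163086)
left_clip 0.44 [306. 215. 321. 219.] 28 316.7 216.1 [639.4  91.3  32. ]
right_clip 0.43 [357. 228. 362. 237.] 40 356.6 232.6 [657.8 -14.3  32. ]
left_clip_tip 0.59 [306. 214. 325. 220.] 63 315.0 216.5 [675.5 138.8   0. ]
loupe 0.72 [360. 347. 389. 381.] 807 372.2 363.9 [ 428.  -295.1    0. ]
air_blower 0.72 [163. 186. 216. 211.] 677 197.3 197.6 [513.9 383.2   0. ]
dust_brush 0.78 [415. 297. 473. 357.] 788 442.3 323.3 [ 595.7 -296.     0. ]
parts_jar 0.57 [224. 177. 242. 200.] 363 232.4 188.1 [609.9 378.1   0. ]
parts_jar 0.43 [226. 124. 415. 300.] 12115 332.1 227.4 [672.1  76.5   0. ]
```

```bash
python3 - <<'E'
import cv2
a=cv2.imread("pics/top0.png")[100:310,220:400]; cv2.imwrite("pics/topc.png",cv2.resize(a,None,fx=2.8,fy=2.8,interpolation=2))
E
```

```text
(no output)
```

View pics/topc.png

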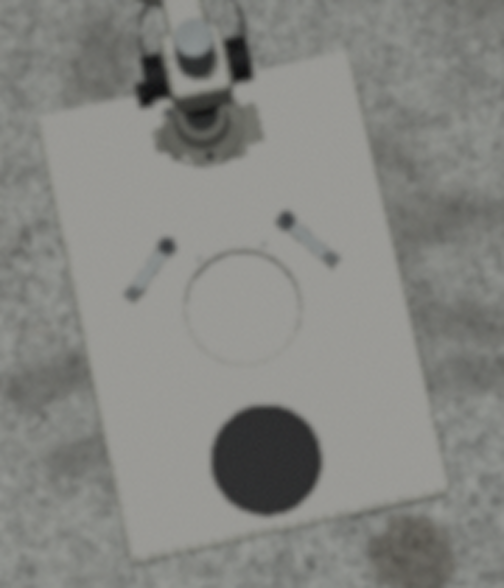

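```bash
cat >> h.py <<'E'
def cp(u,v): return [220+(u+.5)/2.8-.5,100+(v+.5)/2.8-.5]
E
python3 - <<'E'
from h import *
c=ctrl.capture("top")
m=np.load("stand.npy")
cor=ray(c,[cp(42,117),cp(347,50),cp(446,490),cp(137,560)],28)[:,:2]
loc=np.array([[175,120],[175,-120],[-165,-120],[-165,120]])
def fit(a,b):
    am,bm=a.mean(0),b.mean(0); H=(a-am).T@(b-bm); th=np.arctan2(H[0,1]-H[1,0],H[0,0]+H[1,1])
    Rm=np.array([[np.cos(th),-np.sin(th)],[np.sin(th),np.cos(th)]]); return th,Rm,bm-Rm@am
th,Rm,t=fit(loc,cor); print("corners",th,t,(loc@Rm.T+t-cor).round(1).tolist())
rc=ray(c,cp(243,307),28)[0]; print("recess",rc)
pv=ray(c,[cp(167,245),cp(286,219)],36); print("piv local",(pv[:,:2]-t)@Rm)
tp=ray(c,[cp(133,294),cp(333,259)],39); tl=(tp[:,:2]-t)@Rm; print("tip local",tl)
for i,s in ((0,1),(1,-1)):
    d=tl[i]-np.array([55,45*s]); d[1]*=s; a=np.arctan2(-d[1],-d[0])-np.arctan2(45,55); print("angle",np.hypot(*d),-a)
print("plate local",(np.array([489,16.5])-t)@Rm)
print("rect local", (rc[:2]-t)@Rm)
E
```

```text
corners 0.2107978661467468 [600.16453006  30.13975933] [[3.6, 6.1], [3.5, -3.6], [-2.6, -7.3], [-4.5, 4.8]]
recess [600.77462082  31.22862505  28.        ]
piv local [[ 55.76599793  45.22418639]
 [ 56.07603746 -43.2841903 ]]
tip local [[ 25.36662377  76.64718749]
 [ 19.48921114 -69.92592282]]
angle 43.3552933640845 1.5039780054521827
angle 43.38568605364553 1.2977464865834076
plate local [-111.55780876    9.92225185]
rect local [0.82442041 0.9371074 ]
```

```bash
cat >> h.py <<'E'
def off(P,ang=None,s=None):
    s=s or ctrl.sense(); r=rot(s); d=(np.array(P,float)-s["eef_pos"]); o=(r.T@d)/1000
    a=np.arctan2(r[1,0],r[0,0]); yaw=None if ang is None else -((ang-a+np.pi)%(2*np.pi)-np.pi)
    print("off",o.round(4),"yaw",yaw,"rows",np.linalg.norm(d)/41.7, "cur",s["eef_pos"].round(1),"ang",a.round(3),"F",s["force"].round(1),"t",s["time_s"],"w",s["grip_width"])
SEAT=np.array([600.5,30.7]); TH=0.211
def L(x,y,z):
    c,s_=np.cos(TH),np.sin(TH); return [SEAT[0]+c*x-s_*y,SEAT[1]+s_*x+c*y,z]
E
python3 -c "
from h import *
off([545,23.6,150],1.698)"
```

```text
off [-0.2625  0.0983 -0.4782] yaw -0.5860229125103489 rows 13.291778160846235 cur [232.5 470.7 248.3] ang 1.112 F [0.6 0.1 0.7] t 1.2 w 0.9984960288461876
```

Emit:
jog_arm(targets=[{"offset":[-0.02,0.007,-0.036],"yaw":-0.1},{"offset":[-0.04,0.014,-0.072],"yaw":-0.2},{"offset":[-0.06,0.021,-0.108],"yaw":-0.3},{"offset":[-0.08,0.028,-0.144],"yaw":-0.4},{"offset":[-0.1,0.035,-0.18],"yaw":-0.5},{"offset":[-0.12,0.042,-0.216],"yaw":-0.586},{"offset":[-0.14,0.05,-0.252],"yaw":-0.586},{"offset":[-0.16,0.058,-0.288],"yaw":-0.586},{"offset":[-0.18,0.066,-0.324],"yaw":-0.586},{"offset":[-0.2,0.074,-0.36],"yaw":-0.586},{"offset":[-0.22,0.082,-0.396],"yaw":-0.586},{"offset":[-0.24,0.09,-0.432],"yaw":-0.586}], fingers=0.05)

```text
time_s: 2.2
eef_pos: [510.1, 68.5, 159.5]
ee_rot: [-0.467, 0.467, 0.531, -0.531]
force: [1.2, 0.4, -0.3]
grip_width: 0.583
```

```bash
python3 -c "
from h import *
off([545,23.6,150],1.698)"
```

```text
off [-0.049   0.0095 -0.029 ] yaw -0.00031179306912099136 rows 1.3828784389471795 cur [510.1  68.5 159.5] ang 1.698 F [ 1.2  0.4 -0.3] t 2.2 w 0.5832666093260461
```

Emit:
jog_arm(targets=[{"offset":[-0.025,0.005,-0.015],"yaw":0},{"offset":[-0.049,0.0095,-0.029],"yaw":0},{"offset":[-0.049,0.0095,-0.029],"yaw":0},{"offset":[-0.049,0.0095,-0.029],"yaw":0}])

```text
time_s: 2.53
eef_pos: [545.3, 22.6, 149.5]
ee_rot: [0.468, -0.468, -0.53, 0.53]
force: [-0.4, 0.5, -0.7]
grip_width: 0.588
```

```bash
python3 - <<'E'
from h import *
s=ctrl.sense(); c=ctrl.capture("wrist"); im=c["img"][:,:,::-1].copy()
cv2.imwrite("pics/w1.png",im)
for t in ["plate_center","left_clip","right_clip"]:
    for r in ctrl.regions_of("wrist",t)[:2]:
        ys,xs=np.nonzero(r["region"]); print(t,r["score"],r["box"],len(xs))
        z=36 if t[0]=='p' else 32
        cnt=max(cv2.findContours(r["region"].astype(np.uint8),0,1)[0],key=len)
        p=wray(c,s,cnt[:,0,:],z)[:,:2]; print(cv2.minEnclosingCircle(p.astype(np.float32)),p.mean(0))
for P in [L(0,0,28),L(55,45,36),L(55,-45,36)]+[L(42*np.cos(a),42*np.sin(a),28) for a in np.arange(0,6.28,.4)]+[[489+40*np.cos(a),16.5+40*np.sin(a),36] for a in np.arange(0,6.28,.6)]:
    u=wproj(c,s,P)[0]; cv2.circle(im,(int(u[0]+.5),int(u[1]+.5)),2,(0,0,255),-1)
cv2.imwrite("pics/w1o.png",im)
E
```

```text
plate_center 0.65 [252.9, 98.1, 378.7, 219.7] 11460
((491.75909423828125, 13.817564010620117), 39.86241149902344) [491.26081124  13.56229505]
plate_center 0.31 [370.5, 357.3, 383.5, 378.7] 156
((646.261962890625, 84.66986083984375), 8.229410171508789) [646.26956808  83.77758926]
left_clip 0.67 [254.1, 359.0, 276.9, 384.3] 360
((663.4827270507812, -7.562302589416504), 14.651423454284668) [663.81361832  -6.74680281]
left_clip 0.66 [370.8, 358.4, 383.0, 378.0] 146
((649.119384765625, 86.2620620727539), 7.989924430847168) [649.59044237  85.02357391]
right_clip 0.62 [249.5, 354.9, 276.5, 387.0] 314
((662.9315185546875, -7.596168041229248), 14.166577339172363) [663.63428761  -7.10625307]
```

View pics/w1o.png

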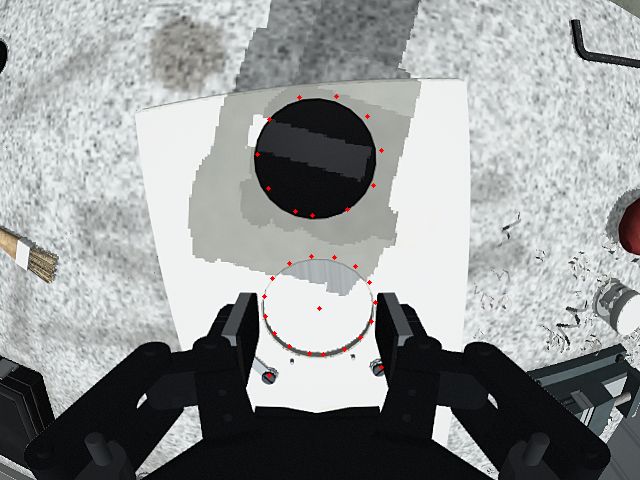

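Emit:
jog_arm(targets=[{"offset":[0.001,0.03,0],"yaw":0},{"offset":[0.001,0.06,0],"yaw":0},{"offset":[0.001,0.09,0],"yaw":0},{"offset":[0.001,0.097,0],"yaw":0},{"offset":[0.001,0.097,0],"yaw":0}])

```text
time_s: 3.15
eef_pos: [543.5, 26.2, 52.2]
ee_rot: [0.468, -0.466, -0.531, 0.532]
force: [0.2, 0.4, 0.8]
grip_width: 0.588
```

```bash
python3 - <<'E'
from h import *
s=ctrl.sense(); c=ctrl.capture("wrist"); im=c["img"][:,:,::-1].copy()
print(s["eef_pos"],s["force"])
cv2.imwrite("pics/w2.png",im)
c=ctrl.capture("scene");cv2.imwrite("pics/s2.png",cv2.resize(c["img"][130:310,200:440,::-1],None,fx=3,fy=3))
E
```

```text
[543.52519497  26.22822757  52.22594141] [0.16764683 0.3502001  0.82539763]
```

View pics/s2.png

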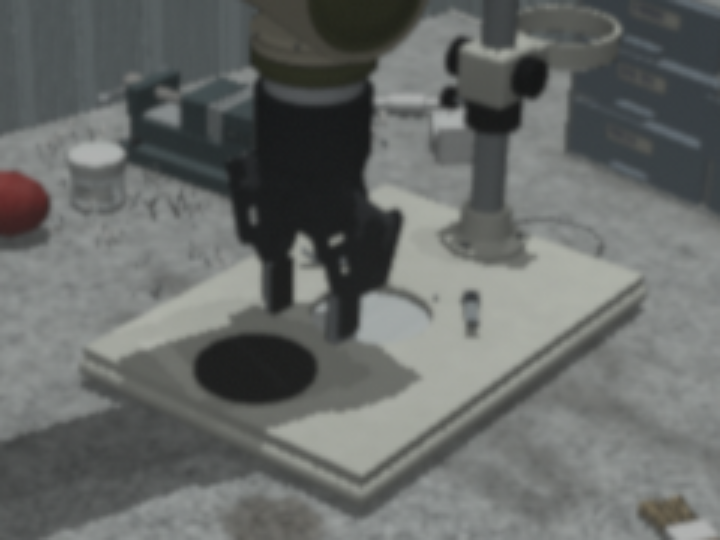

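View pics/w2.png

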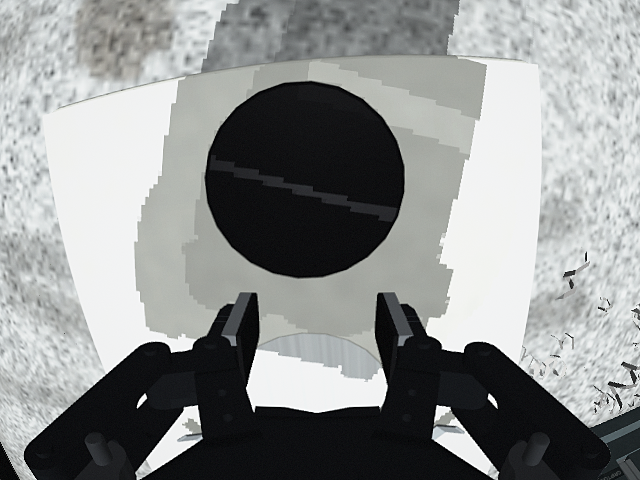

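Emit:
jog_arm(targets=[{"offset":[0,0.002,0],"yaw":0},{"offset":[0,0.004,0],"yaw":0},{"offset":[0,0.006,0],"yaw":0},{"offset":[0,0.008,0],"yaw":0},{"offset":[0,0.008,0],"yaw":0}])

```text
time_s: 3.67
eef_pos: [545.2, 25.7, 46.8]
ee_rot: [-0.466, 0.468, 0.532, -0.531]
force: [-0.2, -1.3, -0.7]
grip_width: 0.584
```

Emit:
jog_arm(targets=[{"offset":[0,0,0],"yaw":0}])

```text
time_s: 3.75
eef_pos: [545.2, 25.7, 46.8]
ee_rot: [-0.466, 0.467, 0.532, -0.531]
force: [-0.2, 0.4, -0.3]
grip_width: 0.586
```

Emit:
jog_arm(targets=[{"offset":[0,0.001,0],"yaw":0},{"offset":[0,0.003,0],"yaw":0}])

```text
time_s: 3.92
eef_pos: [545.4, 25.7, 43.9]
ee_rot: [-0.466, 0.468, 0.532, -0.531]
force: [-0.6, -0.7, 0.2]
grip_width: 0.585
```

Emit:
jog_arm(targets=[{"offset":[0,0.002,0],"yaw":0},{"offset":[0,0.003,0],"yaw":0}])

```text
time_s: 4.08
eef_pos: [545.5, 25.7, 41.9]
ee_rot: [-0.466, 0.468, 0.532, -0.531]
force: [-9.3, 0.2, 24.4]
grip_width: 0.585
```

```bash
python3 -c "
from h import *
off([545,23,75],1.705)
off([436,6.5,75],1.705)
off([436,6.5,44],1.705)"
```

```text
off [-0.0026 -0.0331  0.0007] yaw -0.0054870557831092626 rows 0.7961990204020668 cur [545.5  25.7  41.9] ang 1.7 F [-9.3  0.2 24.4] t 4.0833 w 0.5854353168570535
off [-0.005  -0.0334  0.1109] yaw -0.0054870557831092626 rows 2.780986765998026 cur [545.5  25.7  41.9] ang 1.7 F [-9.3  0.2 24.4] t 4.0833 w 0.5854353168570535
off [-0.005  -0.0024  0.111 ] yaw -0.0054870557831092626 rows 2.665836544352815 cur [545.5  25.7  41.9] ang 1.7 F [-9.3  0.2 24.4] t 4.0833 w 0.5854353168570535
```

Emit:
jog_arm(targets=[{"offset":[-0.003,-0.02,0],"yaw":0},{"offset":[-0.003,-0.035,0],"yaw":0},{"offset":[-0.003,-0.035,0.01],"yaw":0},{"offset":[-0.004,-0.035,0.035],"yaw":-0.005},{"offset":[-0.005,-0.035,0.07],"yaw":-0.005},{"offset":[-0.005,-0.035,0.1],"yaw":-0.005},{"offset":[-0.005,-0.035,0.111],"yaw":-0.005},{"offset":[-0.005,-0.035,0.111],"yaw":-0.005},{"offset":[-0.005,-0.025,0.111],"yaw":-0.005}])

```text
time_s: 4.83
eef_pos: [437.2, 6.1, 67.9]
ee_rot: [-0.464, 0.468, 0.533, -0.531]
force: [0.3, -0.4, -0.3]
grip_width: 0.588
```

```bash
python3 - <<'E'
from h import *
off([436,6.5,44],1.705)
s=ctrl.sense(); c=ctrl.capture("wrist"); im=c["img"][:,:,::-1].copy()
cv2.imwrite("pics/w3.png",im)
for t in ["plate_center"]:
    for r in ctrl.regions_of("wrist",t)[:2]:
        print(t,r["score"],r["box"])
c=ctrl.capture("scene");cv2.imwrite("pics/s3.png",cv2.resize(c["img"][130:310,200:440,::-1],None,fx=3,fy=3))
E
```

```text
off [0.0006 0.0239 0.0013] yaw -0.0009420089971938772 rows 0.5751763067266414 cur [437.2   6.1  67.9] ang 1.704 F [ 0.3 -0.4 -0.3] t 4.8333 w 0.5877699789246618
plate_center 0.88 [246.7, 311.6, 389.7, 410.6]
plate_center 0.44 [600.4, 412.3, 639.9, 468.2]
```

View pics/w3.png

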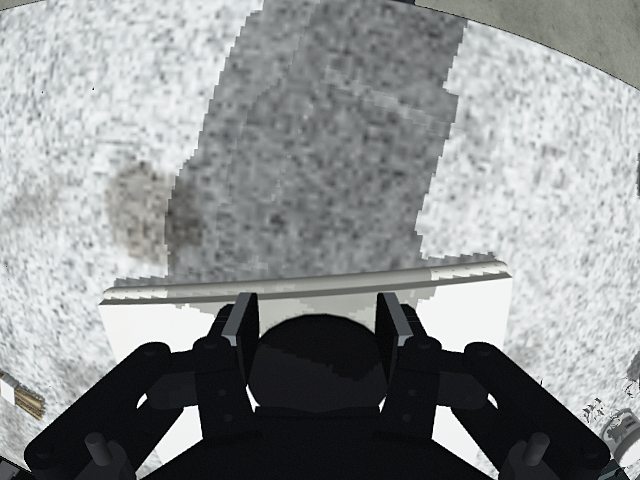

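View pics/s3.png

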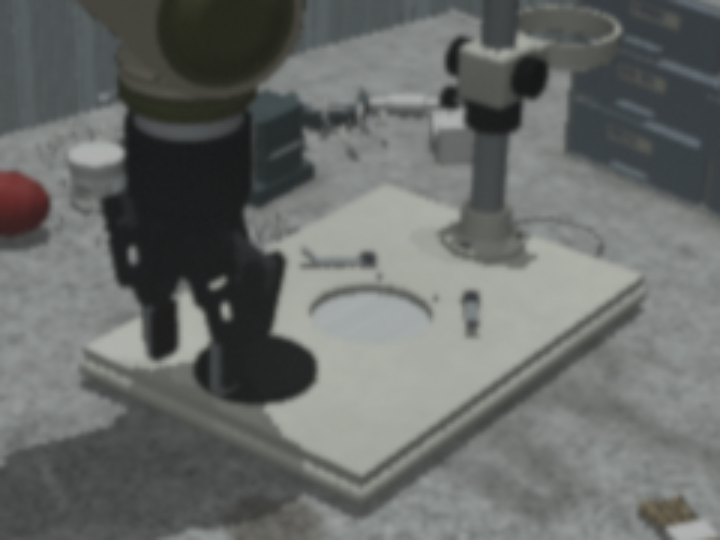

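```bash
python3 - <<'E'
from h import *
s=ctrl.sense(); c=ctrl.capture("wrist")
print(wray(c,s,[[318,313],[389.7,355],[246.7,355]],36), s["eef_pos"])
r=rot(s)
for x in (25,-25):
  for z in (11,-11): print(x,z,wproj(c,s,s["eef_pos"]+r@[x,14,z]))
E
```

```text
[[447.62382001   7.95909653  36.        ]
 [467.92612271  47.98678118  36.        ]
 [477.72907153 -24.92790169  36.        ]] [436.48587397   6.46663492  66.39855225]
25 11 [[378.09062782 284.31822614]]
25 -11 [[374.76112269 329.60616968]]
-25 11 [[258.21422889 284.30538849]]
-25 -11 [[261.35740353 329.62543333]]
```

Emit:
jog_arm(targets=[{"offset":[0,0,0.007],"yaw":0},{"offset":[0,0.01,0.007],"yaw":0},{"offset":[0,0.02,0.007],"yaw":0},{"offset":[0,0.0225,0.007],"yaw":0},{"offset":[0,0.0225,0.007],"yaw":0},{"offset":[0,0.0225,0.007],"yaw":0}])

```text
time_s: 5.53
eef_pos: [429.8, 5.5, 44.5]
ee_rot: [-0.465, 0.466, 0.533, -0.532]
force: [0.0, 0.8, 0.1]
grip_width: 0.586
```

```bash
python3 - <<'E'
from h import *
off([555,23,44],1.706)
c=ctrl.capture("scene");cv2.imwrite("pics/s4.png",cv2.resize(c["img"][130:310,200:440,::-1],None,fx=3,fy=3))
E
```

```text
off [ 0.0006  0.0008 -0.1264] yaw -0.0011738201630020484 rows 3.030945618501647 cur [429.8   5.5  44.5] ang 1.705 F [0.  0.8 0.1] t 5.5333 w 0.5864419300826899
```

View pics/s4.png

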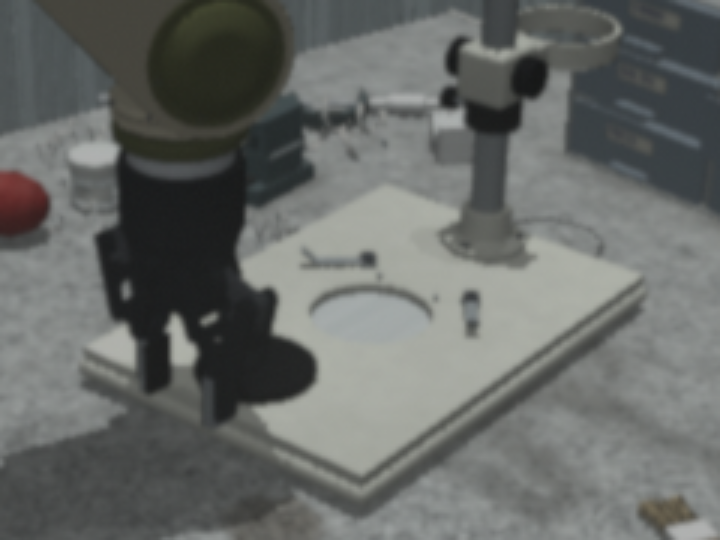

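Emit:
jog_arm(targets=[{"offset":[0,0.0005,-0.008],"yaw":0},{"offset":[0,0.0005,-0.016],"yaw":0},{"offset":[0,0.0005,-0.024],"yaw":0},{"offset":[0,0.0005,-0.032],"yaw":0},{"offset":[0,0.0005,-0.04],"yaw":0},{"offset":[0,0.0005,-0.048],"yaw":0},{"offset":[0,0.0005,-0.056],"yaw":0},{"offset":[0,0.0005,-0.064],"yaw":0},{"offset":[0,0.0005,-0.072],"yaw":0},{"offset":[0,0.0005,-0.08],"yaw":0},{"offset":[0,0.0005,-0.088],"yaw":0},{"offset":[0,0.0005,-0.09],"yaw":0}])

```text
time_s: 6.58
eef_pos: [520.4, 17.5, 44.4]
ee_rot: [-0.464, 0.467, 0.533, -0.532]
force: [-0.6, -0.4, -0.0]
grip_width: 0.585
```

```bash
cat > look.py <<'E'
import sys
from h import *
s=ctrl.sense(); n=sys.argv[1]
c=ctrl.capture("wrist"); cv2.imwrite(f"pics/w{n}.png",c["img"][:,:,::-1])
for r in ctrl.regions_of("wrist","plate_center")[:1]:
    print(r["score"],r["box"])
c=ctrl.capture("scene");cv2.imwrite(f"pics/s{n}.png",cv2.resize(c["img"][160:280,230:400,::-1],None,fx=4,fy=4))
c=ctrl.capture("top");cv2.imwrite(f"pics/t{n}.png",cv2.resize(c["img"][150:300,220:400,::-1],None,fx=4,fy=4))
off([555,23,44],1.706)
E
python3 look.py 5
```

```text
0.78 [248.2, 314.1, 389.9, 414.3]
off [ 0.0006  0.0004 -0.0365] yaw -0.001182721698470779 rows 0.8758415949385447 cur [518.9  17.5  44.3] ang 1.705 F [ 0.7 -0.1  0.9] t 6.7833 w 0.5871769762951952
```

View pics/s5.png

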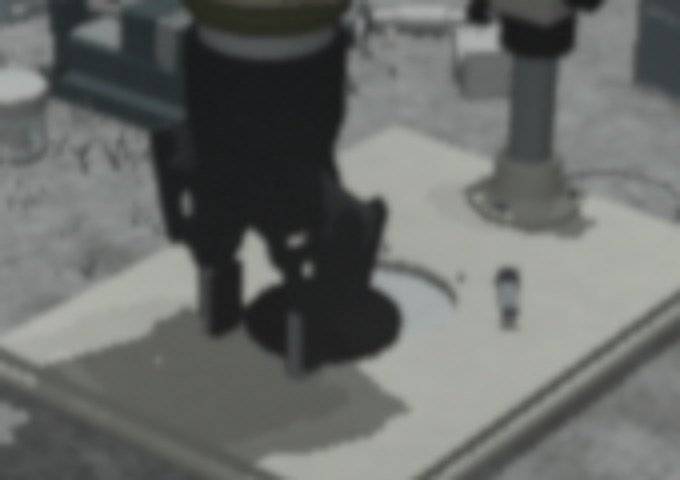

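View pics/w5.png

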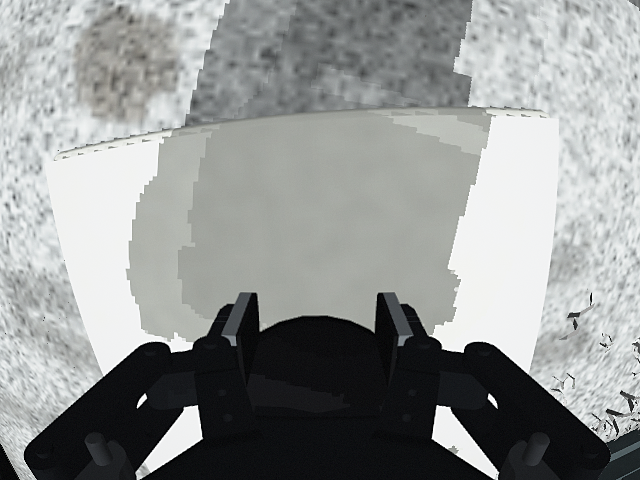

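View pics/t5.png

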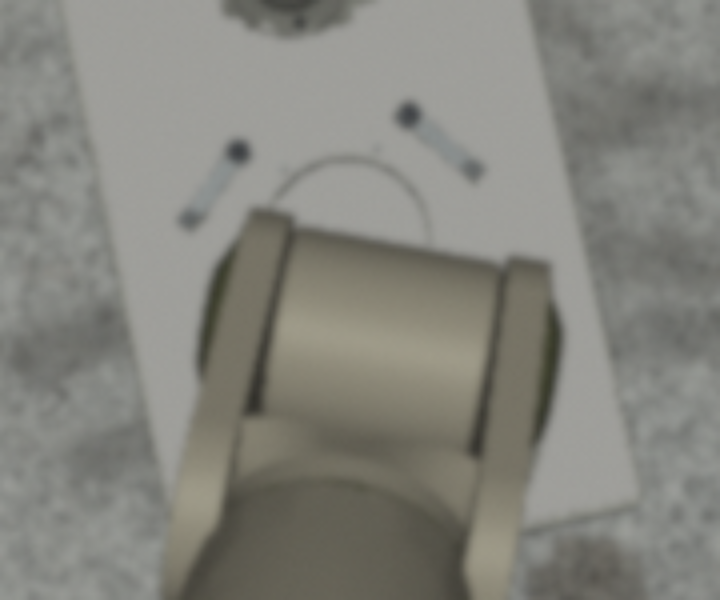

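```bash
python3 - <<'E'
from h import *
s=ctrl.sense(); c=ctrl.capture("wrist"); r=rot(s)
g=cv2.cvtColor(c["img"],cv2.COLOR_RGB2GRAY); print([ (u,int(np.argmax(g[290:345,u]<50))+290) for u in (270,290,310,318,330,350,365)])
for u in (270,290,310,318,330,350,365):
    v=int(np.argmax(g[290:345,u]<50))+290
    p=wray(c,s,[u,v],36)[0]; print(u,v,(r.T@(p-s["eef_pos"])).round(1))
E
```

```text
[(270, 330), (290, 323), (310, 320), (318, 320), (330, 320), (350, 325), (365, 332)]
270 330 [-20.3   8.3  -7.7]
290 323 [-11.7   8.3  -4.1]
310 320 [-3.4  8.3 -2.6]
318 320 [-0.1  8.3 -2.6]
330 320 [ 4.9  8.3 -2.6]
350 325 [13.3  8.3 -5.1]
365 332 [19.8  8.3 -8.7]
```

Emit:
jog_arm(targets=[{"offset":[0.0003,0.0003,-0.005],"yaw":0},{"offset":[0.0006,0.0003,-0.01],"yaw":0},{"offset":[0.0009,0.0003,-0.015],"yaw":0},{"offset":[0.0012,0.0003,-0.02],"yaw":0},{"offset":[0.0015,0.0003,-0.025],"yaw":0},{"offset":[0.0015,0.0003,-0.028],"yaw":0},{"offset":[0.0015,0.0003,-0.031],"yaw":0},{"offset":[0.0015,0.0003,-0.034],"yaw":0},{"offset":[0.0015,0.0003,-0.037],"yaw":0},{"offset":[0.0015,0.0003,-0.037],"yaw":0}])

```text
time_s: 7.67
eef_pos: [555.8, 23.9, 44.2]
ee_rot: [-0.464, 0.466, 0.533, -0.532]
force: [0.1, 0.7, -0.1]
grip_width: 0.591
```

```bash
python3 look.py 6
```

```text
0.61 [246.4, 315.9, 385.5, 411.6]
off [-0.0009  0.0002  0.0003] yaw -0.0012749158349296685 rows 0.02291443538679475 cur [555.2  23.9  44.2] ang 1.705 F [-0.  -0.3 -0.4] t 7.8667 w 0.5896565689931939
```

View pics/s6.png

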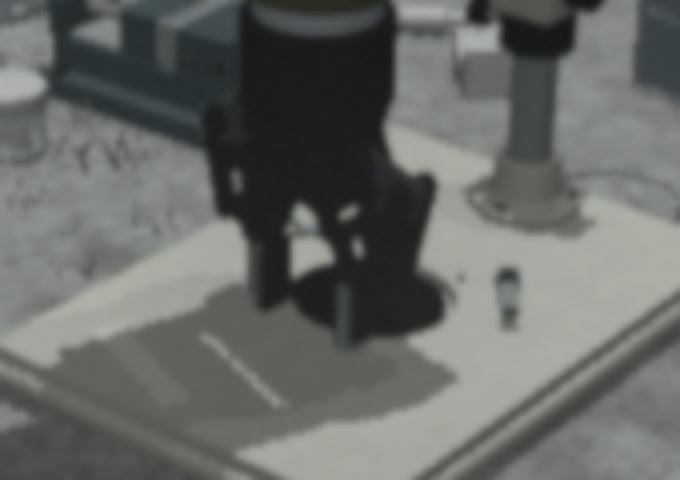

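View pics/w6.png

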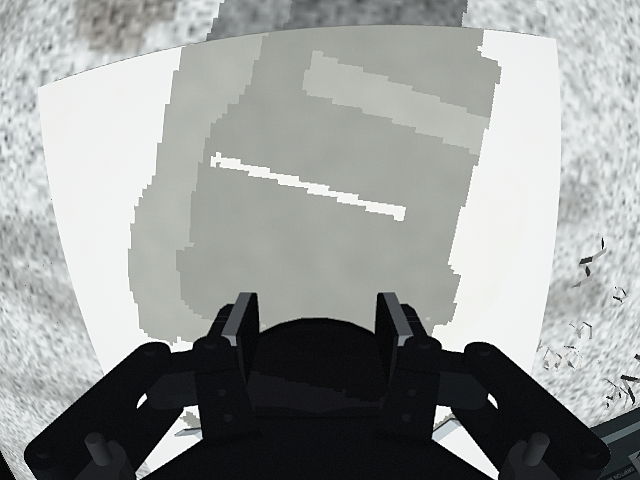

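Emit:
jog_arm(targets=[{"offset":[0,0,-0.001],"yaw":0},{"offset":[0,0,-0.002],"yaw":0},{"offset":[0,0,-0.003],"yaw":0},{"offset":[0,0,-0.004],"yaw":0},{"offset":[0,0,-0.004],"yaw":0}])

```text
time_s: 8.28
eef_pos: [559.4, 24.4, 44.2]
ee_rot: [-0.464, 0.466, 0.533, -0.532]
force: [-0.0, -0.1, 0.7]
grip_width: 0.587
```

```bash
python3 look.py 7
```

```text
0.84 [243.1, 313.2, 390.6, 411.7]
off [-0.0009  0.0001  0.0043] yaw -0.0012918122457010739 rows 0.10532343347998496 cur [559.1  24.4  44.2] ang 1.705 F [-0.7 -0.8 -0.2] t 8.4833 w 0.5837820219213317
```

View pics/s7.png

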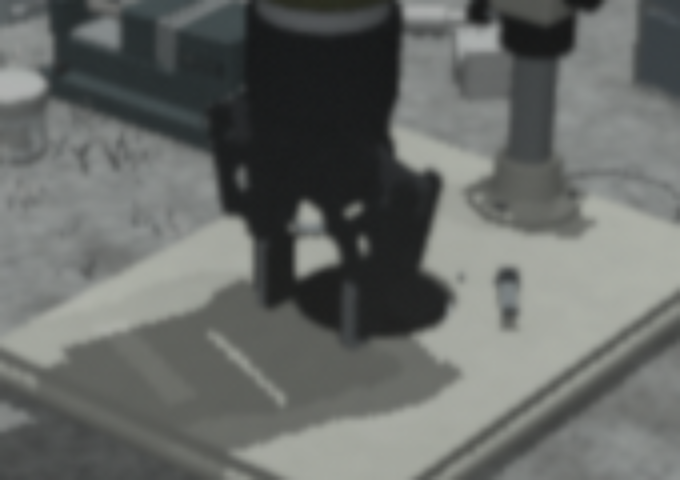

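View pics/w7.png

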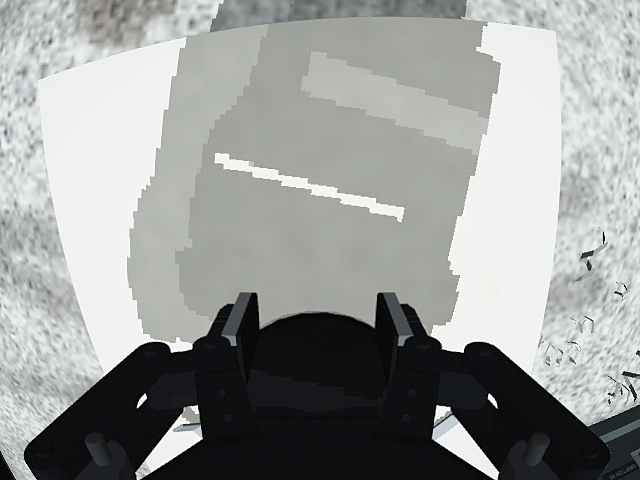

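Emit:
jog_arm(targets=[{"offset":[0,-0.002,0.002],"yaw":0},{"offset":[0,-0.015,0.004],"yaw":0},{"offset":[0,-0.045,0.004],"yaw":0},{"offset":[0,-0.08,0.004],"yaw":0},{"offset":[0,-0.11,-0.01],"yaw":0},{"offset":[0,-0.11,-0.03],"yaw":0},{"offset":[0,-0.11,-0.03],"yaw":0},{"offset":[0,-0.11,-0.03],"yaw":0}])

```text
time_s: 9.15
eef_pos: [588.5, 28.5, 154.9]
ee_rot: [-0.464, 0.466, 0.533, -0.532]
force: [0.3, 0.2, -0.0]
grip_width: 0.584
```

```bash
python3 look.py 8
```

```text
0.67 [261.2, 195.6, 373.4, 299.5]
off [-0.001   0.1099  0.0334] yaw -0.0014119750755567928 rows 2.753273245543623 cur [587.8  28.5 153.9] ang 1.705 F [ 0.5 -0.8 -1.3] t 9.35 w 0.5819604527626674
```

View pics/w8.png

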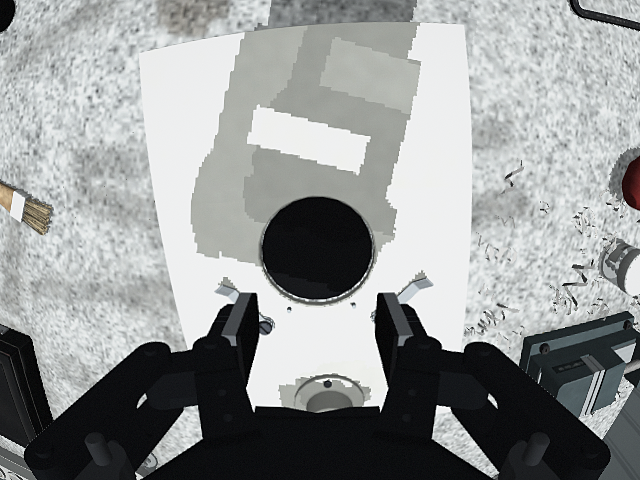

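View pics/s8.png

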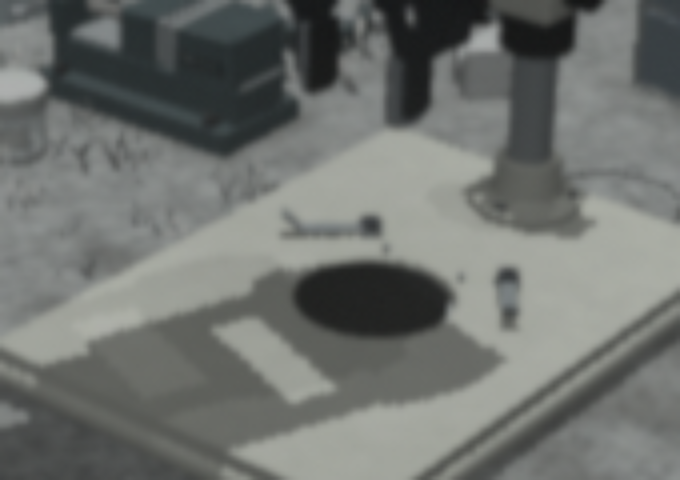

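```bash
cat >> h.py <<'E'
SEAT=np.array([600.5,30.0])
def clip(side,th,gap,r=44,z=54):
    phi=np.radians(180)+np.arctan2(45,55)-th
    u=np.array([np.cos(phi),np.sin(phi)]); t=np.array([-u[1],u[0]])
    p=np.array([55,45])+u*r-t*(15.5+gap)
    ang=TH+phi-np.pi
    if side=="R": p[1]*=-1; ang=TH-phi+np.pi
    return L(p[0],p[1],z),ang
E
python3 - <<'E'
from h import *
s=ctrl.sense()
P,a=clip("R",1.3,9,z=100); print(P,a); off(P,a)
P,a=clip("L",1.5,9,z=100); print(P,a); off(P,a)
E
```

```text
[np.float64(651.8580639398019), np.float64(-51.43086232268462), 100] 0.8252704890937133
off [-0.0877  0.054  -0.0528] yaw 0.8793175358307299 rows 2.7756259632734284 cur [587.8  28.5 153.9] ang 1.705 F [ 0.5 -0.8 -1.3] t 9.35 w 0.5819604527626674
[np.float64(622.5219840066566), np.float64(130.65934311905337), 100] -0.6032704890937137
off [ 0.0967  0.0539 -0.048 ] yaw 2.307858514018157 rows 2.8934061027816718 cur [587.8  28.5 153.9] ang 1.705 F [ 0.5 -0.8 -1.3] t 9.35 w 0.5819604527626674
```

Emit:
jog_arm(targets=[{"offset":[-0.015,0,-0.008],"yaw":0.12},{"offset":[-0.03,0,-0.016],"yaw":0.24},{"offset":[-0.045,0,-0.025],"yaw":0.36},{"offset":[-0.06,0,-0.035],"yaw":0.48},{"offset":[-0.075,0,-0.045],"yaw":0.6},{"offset":[-0.0877,0.01,-0.0528],"yaw":0.72},{"offset":[-0.0877,0.03,-0.0528],"yaw":0.84},{"offset":[-0.0877,0.054,-0.0528],"yaw":0.879},{"offset":[-0.0877,0.054,-0.0528],"yaw":0.879},{"offset":[-0.0877,0.054,-0.0528],"yaw":0.879}], fingers=0.0)

```text
time_s: 10.18
eef_pos: [651.1, -51.3, 99.4]
ee_rot: [0.648, -0.647, -0.284, 0.284]
force: [0.6, 0.2, 1.3]
grip_width: 0.004
```

```bash
python3 look.py 9; python3 -c "
from h import *
P,a=clip('R',1.3,9,z=54); off(P,a)"
```

```text
0.9 [288.6, 24.9, 437.8, 173.6]
off [-0.0114  0.0573  0.1223] yaw -0.8793512567188015 rows 3.2513100039917466 cur [652.5 -51.5 101.8] ang 0.827 F [ 0.3 -0.4 -0.8] t 10.3833 w 0.002180514651750635
off [-0.0005  0.0478  0.0006] yaw 0.0013782541874851617 rows 1.1464413203850388 cur [652.5 -51.5 101.8] ang 0.827 F [ 0.3 -0.4 -0.8] t 10.3833 w 0.002180514651750635
```

View pics/s9.png

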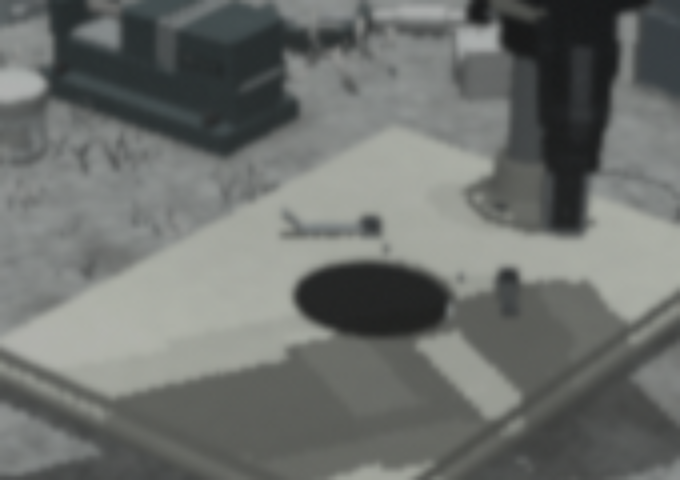

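View pics/w9.png

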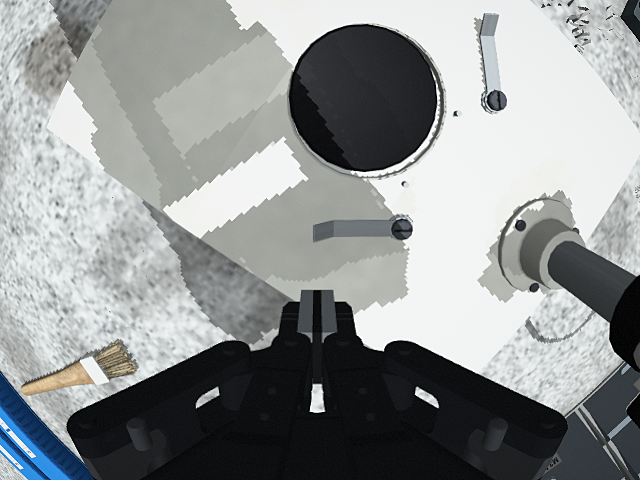

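Emit:
jog_arm(targets=[{"offset":[0,0.025,0],"yaw":0},{"offset":[0,0.04,0],"yaw":0},{"offset":[0,0.0475,0],"yaw":0},{"offset":[0,0.0475,0],"yaw":0},{"offset":[0,0.0475,0],"yaw":0}])

```text
time_s: 10.8
eef_pos: [653.1, -51.5, 55.3]
ee_rot: [-0.646, 0.649, 0.286, -0.283]
force: [0.7, 0.4, 1.3]
grip_width: 0.006
```

```bash
python3 look.py 10; python3 - <<'E'
from h import *
s=ctrl.sense(); r=rot(s); a0=np.arctan2(r[1,0],r[0,0])
for i in range(1,13):
    th=1.3-0.105*i if i<12 else .06
    P,a=clip('R',th,9*max(0,1-i/3) if 0 else max(0,9-4.5*i))
    o=r.T@(np.array(P)-s["eef_pos"])/1000
    print(i,round(th,2),o.round(4),round(-(a-a0),3))
E
```

```text
0.76 [277.6, 0.9, 468.0, 178.8]
off [-0.0116  0.0108  0.1228] yaw -0.8791772556714266 rows 2.969299410341976 cur [653.2 -51.6  55.5] ang 0.827 F [-0.  -0.3 -0.1] t 11.0 w -2.092431881299792e-05
1 1.2 [-0.0026  0.0014  0.0103] 0.107
2 1.09 [-0.003   0.0014  0.0196] 0.212
3 0.99 [-0.0034  0.0014  0.0245] 0.317
4 0.88 [-0.0032  0.0013  0.0294] 0.422
5 0.78 [-0.0026  0.0013  0.0342] 0.527
6 0.67 [-0.0014  0.0013  0.039 ] 0.632
7 0.57 [0.0003 0.0013 0.0436] 0.737
8 0.46 [0.0024 0.0013 0.048 ] 0.842
9 0.36 [0.005  0.0012 0.0521] 0.947
10 0.25 [0.008  0.0012 0.056 ] 1.052
11 0.15 [0.0114 0.0012 0.0595] 1.157
12 0.06 [0.0144 0.0012 0.0621] 1.242
```

View pics/w10.png

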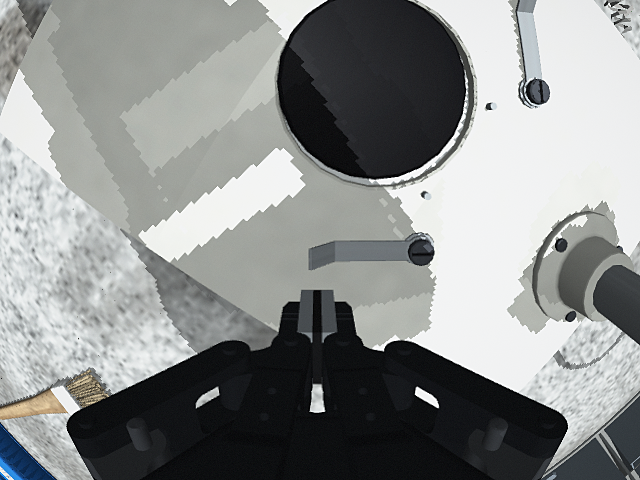

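View pics/s10.png

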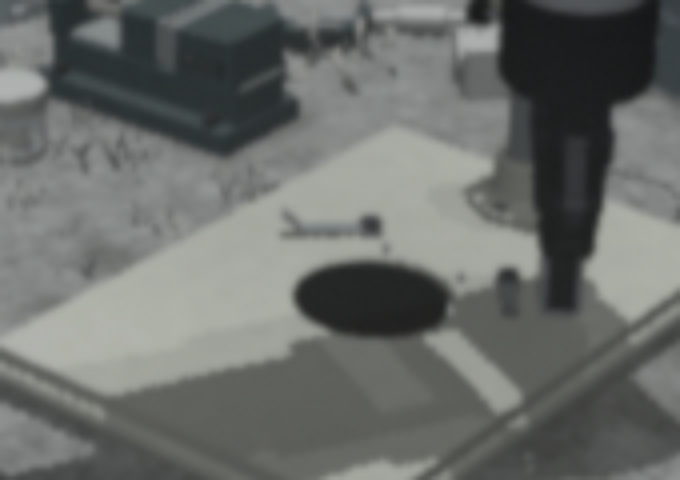

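Emit:
jog_arm(targets=[{"offset":[-0.0026,0.0014,0.0103],"yaw":0.107},{"offset":[-0.003,0.0014,0.0196],"yaw":0.212},{"offset":[-0.0034,0.0014,0.0245],"yaw":0.317},{"offset":[-0.0032,0.0014,0.0294],"yaw":0.422},{"offset":[-0.0026,0.0014,0.0342],"yaw":0.527},{"offset":[-0.0014,0.0014,0.039],"yaw":0.632},{"offset":[0.0003,0.0014,0.0436],"yaw":0.737},{"offset":[0.0024,0.0014,0.048],"yaw":0.842}])

```text
time_s: 11.67
eef_pos: [619.6, -17.3, 54.6]
ee_rot: [-0.706, 0.708, -0.005, 0.01]
force: [1.1, -0.5, -0.4]
grip_width: 0.001
```

```bash
python3 look.py 11; python3 - <<'E'
from h import *
s=ctrl.sense(); r=rot(s); a0=np.arctan2(r[1,0],r[0,0])
for th in (.4,.3,.2,.1,.05,0):
    P,a=clip('R',th,0)
    o=r.T@(np.array(P)-s["eef_pos"])/1000
    print(round(th,2),o.round(4),round(-(a-a0),3))
E
```

```text
0.83 [173.4, 100.8, 363.3, 287.6]
off [-0.0653  0.0098  0.0397] yaw -1.7177183926638442 rows 1.8481982869270008 cur [619.8 -17.5  54.3] ang -0.012 F [-0.8 -0.6  0.3] t 11.8667 w 0.0024035843522024073
0.4 [-0.0011  0.0003  0.0028] 0.063
0.3 [-0.0022  0.0003  0.0073] 0.163
0.2 [-0.0028  0.0003  0.012 ] 0.263
0.1 [-0.0029  0.0003  0.0166] 0.363
0.05 [-0.0028  0.0003  0.019 ] 0.413
0 [-0.0025  0.0003  0.0213] 0.463
```

View pics/w11.png

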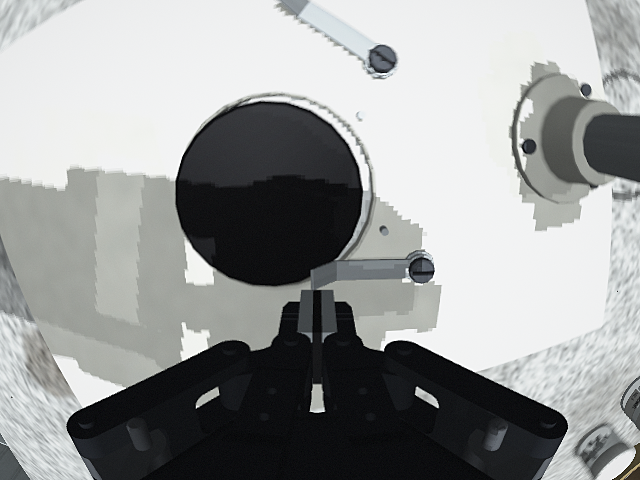

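```bash
python3 - <<'E'
from h import *
s=ctrl.sense(); c=ctrl.capture("wrist")
r=ctrl.regions_of("wrist","plate_center")[0]; m=r["region"].astype(np.uint8)
g=cv2.cvtColor(c["img"],cv2.COLOR_RGB2GRAY)
dark=(g<60).astype(np.uint8); 
im=c["img"][80:300,160:390,::-1]; cv2.imwrite("pics/w11z.png",cv2.resize(im,None,fx=2.6,fy=2.6))
lab=cv2.connectedComponents(dark)[1]; k=lab[190,270]; mm=(lab==k).astype(np.uint8)
cnt=max(cv2.findContours(mm,0,1)[0],key=len)[:,0,:]
cnt=cnt[cnt[:,1]<255]
def circ(p):
    A=np.c_[2*p,np.ones(len(p))]; q=np.linalg.lstsq(A,(p**2).sum(1),rcond=None)[0]; return q[:2],np.sqrt(q[2]+q[0]**2+q[1]**2)
for z in (28,32,36): print(z,circ(wray(c,s,cnt,z)[:,:2]))
# overlay of model circle rim r=42 at z=28 and plate r=40@28
o=c["img"][:,:,::-1].copy(); o=cv2.resize(o,None,fx=2.6,fy=2.6)
for a in np.arange(0,6.28,.05):
    u=wproj(c,s,[600.5+42*np.cos(a),30+42*np.sin(a),28])[0]*2.6; cv2.circle(o,(int(u[0]),int(u[1])),1,(0,0,255),-1)
cv2.imwrite("pics/w11o.png",o[200:790,400:1010])
E
```

```text
28 (array([600.36520537,  28.73185814]), np.float64(40.31158974488099))
32 (array([600.90752614,  29.47390157]), np.float64(39.25760628897941))
36 (array([601.4498469,  30.215945 ]), np.float64(38.203622833094634))
```

View pics/w11o.png

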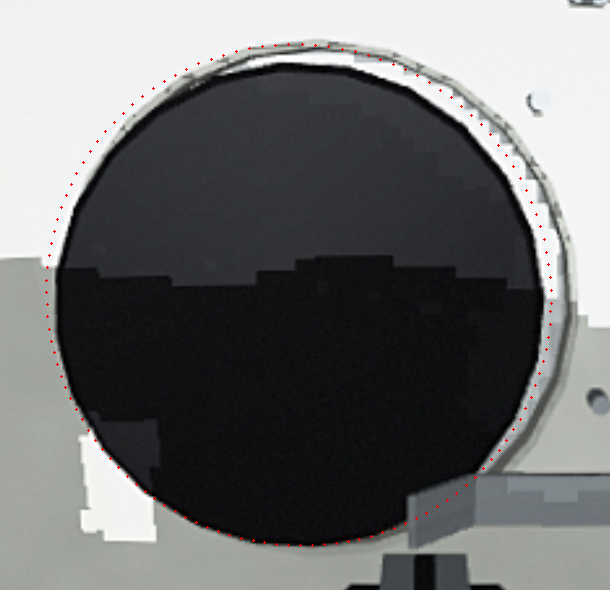

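Emit:
jog_arm(targets=[{"offset":[0,0,-0.01],"yaw":0},{"offset":[0,-0.02,-0.01],"yaw":0},{"offset":[0,-0.05,-0.01],"yaw":0},{"offset":[0,-0.05,-0.01],"yaw":0}], fingers=0.05)

```text
time_s: 12.3
eef_pos: [621.6, -29.0, 109.5]
ee_rot: [-0.706, 0.708, 0.001, 0.01]
force: [1.1, -0.4, 1.3]
grip_width: 0.563
```

```bash
python3 look.py 12; python3 -c "
from h import *
off([542,22,100],1.705)"
```

```text
0.95 [203.0, 87.9, 347.1, 227.9]
off [-0.0648  0.0588  0.0502] yaw -1.7186981659849794 rows 2.418864404290412 cur [618.8 -27.9 103.2] ang -0.013 F [ 0.5 -0.2 -0.4] t 12.5 w 0.5895447074293113
off [-0.0775  0.0028  0.0489] yaw -1.717698165984979 rows 2.1986900623155434 cur [618.8 -27.9 103.2] ang -0.013 F [ 0.5 -0.2 -0.4] t 12.5 w 0.5895447074293113
```

View pics/s12.png

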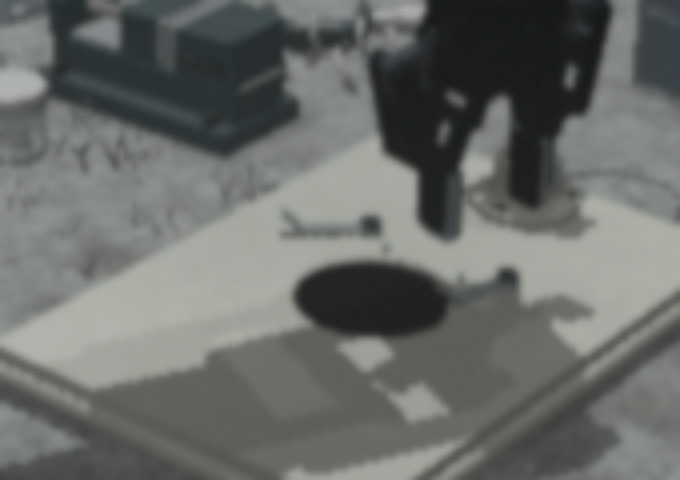

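Emit:
jog_arm(targets=[{"offset":[-0.01,0,0.005],"yaw":-0.12},{"offset":[-0.02,0,0.01],"yaw":-0.24},{"offset":[-0.03,0,0.015],"yaw":-0.36},{"offset":[-0.04,0,0.02],"yaw":-0.48},{"offset":[-0.05,0,0.028],"yaw":-0.6},{"offset":[-0.06,0,0.036],"yaw":-0.72},{"offset":[-0.07,0,0.044],"yaw":-0.84},{"offset":[-0.0775,0,0.049],"yaw":-0.96},{"offset":[-0.0775,0,0.049],"yaw":-1.08},{"offset":[-0.0775,0,0.049],"yaw":-1.2},{"offset":[-0.0775,0,0.049],"yaw":-1.32},{"offset":[-0.0775,0,0.049],"yaw":-1.44}])

```text
time_s: 13.5
eef_pos: [541.4, 22.0, 101.7]
ee_rot: [-0.532, 0.534, 0.465, -0.464]
force: [-0.2, 0.4, -1.4]
grip_width: 0.584
```

```bash
python3 -c "
from h import *
off([542,22,100],1.705)
c=ctrl.capture('wrist');cv2.imwrite('pics/w13.png',c['img'][:,:,::-1])"
```

```text
off [ 0.0001  0.0017 -0.0006] yaw -0.2713464764566913 rows 0.041989361420196575 cur [541.4  22.  101.7] ang 1.434 F [-0.2  0.4 -1.4] t 13.5 w 0.5843887272167085
```

View pics/w13.png

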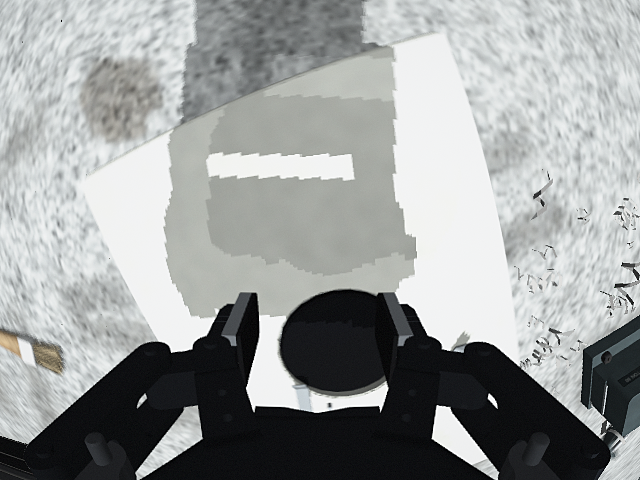

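Emit:
jog_arm(targets=[{"offset":[0,0.01,0],"yaw":-0.12},{"offset":[0,0.02,0],"yaw":-0.24},{"offset":[0,0.04,0],"yaw":-0.271},{"offset":[0,0.05,0],"yaw":-0.271},{"offset":[0,0.058,0],"yaw":-0.271},{"offset":[0,0.058,0],"yaw":-0.271},{"offset":[0,0.058,0],"yaw":-0.271}])

```text
time_s: 14.13
eef_pos: [541.6, 21.9, 43.5]
ee_rot: [-0.463, 0.465, 0.534, -0.533]
force: [-0.9, 0.8, 0.4]
grip_width: 0.587
```

```bash
python3 look.py 14; python3 -c "
from h import *
off([563,24.9,43.8],1.705)"
```

```text
0.59 [246.6, 347.5, 390.9, 412.7]
off [-0.0007 -0.0001 -0.0133] yaw 0.004840649349283854 rows 0.31955513487589443 cur [541.7  21.9  43.8] ang 1.711 F [-0.5 -0.1 -0.4] t 14.3333 w 0.5824044910539427
off [ 0.      0.0001 -0.0215] yaw 0.005840649349283744 rows 0.5153528339085808 cur [541.7  21.9  43.8] ang 1.711 F [-0.5 -0.1 -0.4] t 14.3333 w 0.5824044910539427
```

View pics/w14.png

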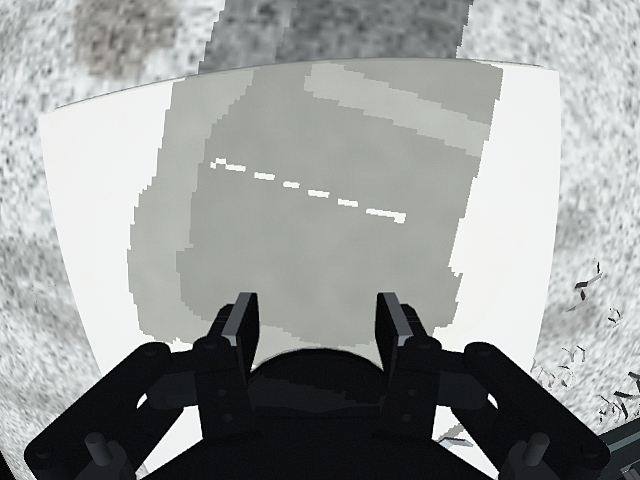

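View pics/s14.png

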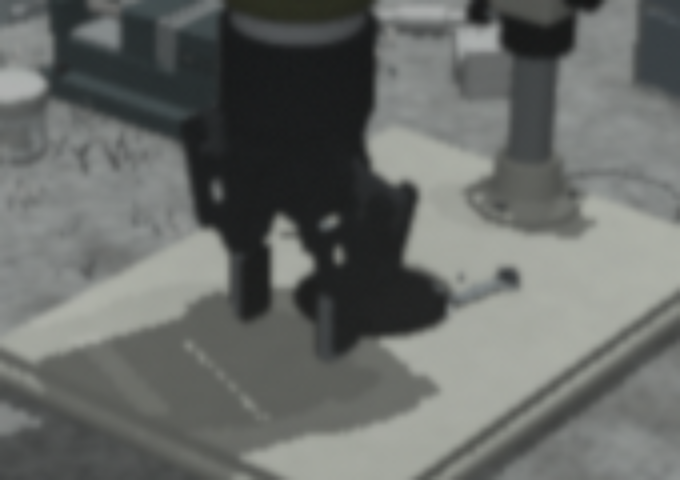

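```bash
python3 -c "
import cv2
a=cv2.imread('pics/w14.png')[330:420,240:400]; cv2.imwrite('pics/w14z.png',cv2.resize(cv2.convertScaleAbs(a,alpha=1.3,beta=25),None,fx=5,fy=5,interpolation=2))
a=cv2.imread('pics/w12.png')[80:240,190:360]; cv2.imwrite('pics/w12z.png',cv2.resize(cv2.convertScaleAbs(a,alpha=1.2,beta=20),None,fx=3.7,fy=3.7,interpolation=2))
"
```

```text
(no output)
```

View pics/w14z.png

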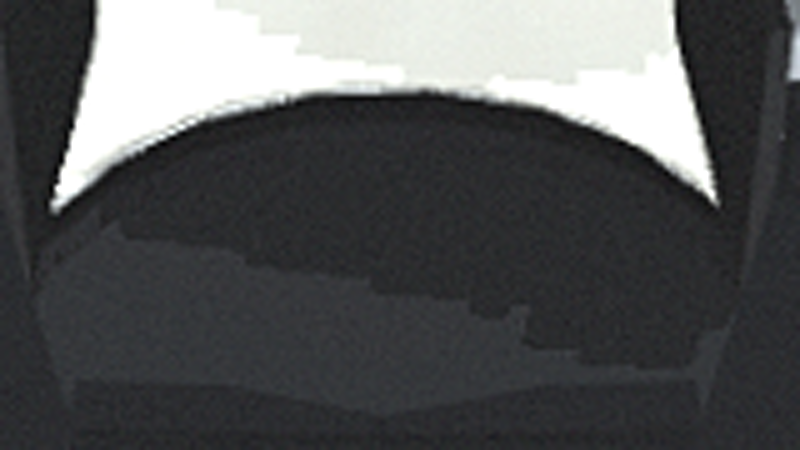

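View pics/w12z.png

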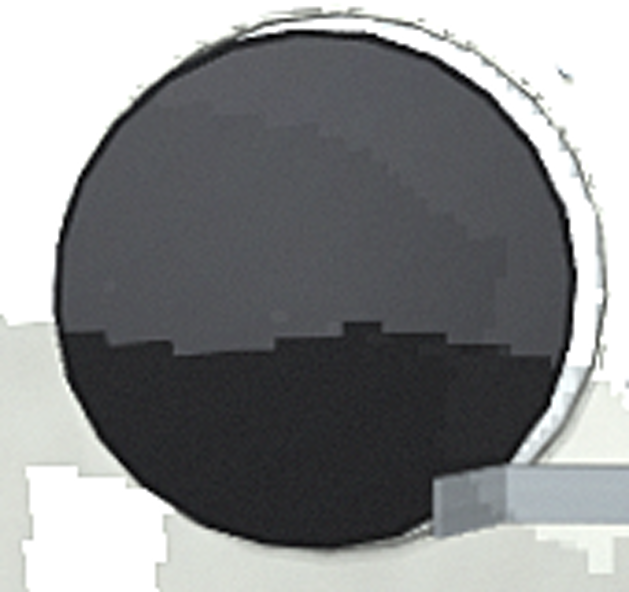

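Emit:
jog_arm(targets=[{"offset":[0,0,-0.004],"yaw":0},{"offset":[0,0,-0.008],"yaw":0},{"offset":[0,0,-0.012],"yaw":0},{"offset":[0,0,-0.015],"yaw":0},{"offset":[0,0,-0.017],"yaw":0},{"offset":[0,0,-0.019],"yaw":0},{"offset":[0,0,-0.02],"yaw":0},{"offset":[0,0,-0.021],"yaw":0},{"offset":[0,0,-0.022],"yaw":0},{"offset":[0,0,-0.023],"yaw":0},{"offset":[0,0,-0.023],"yaw":0}])

```text
time_s: 15.25
eef_pos: [564.6, 25.1, 43.9]
ee_rot: [-0.463, 0.465, 0.534, -0.533]
force: [0.3, -0.8, -0.3]
grip_width: 0.587
```

```bash
python3 look.py 15; python3 -c "
import cv2
a=cv2.imread('pics/w15.png')[280:420,220:410]; cv2.imwrite('pics/w15z.png',cv2.resize(cv2.convertScaleAbs(a,alpha=1.3,beta=25),None,fx=4,fy=4,interpolation=2))"
```

```text
0.78 [247.2, 302.4, 389.7, 413.0]
off [-0.0008 -0.0001  0.0096] yaw 0.004956732139564934 rows 0.2319576345511275 cur [564.4  25.1  43.9] ang 1.711 F [ 0.1 -0.6 -0. ] t 15.45 w 0.5867205799039652
```

View pics/w15z.png

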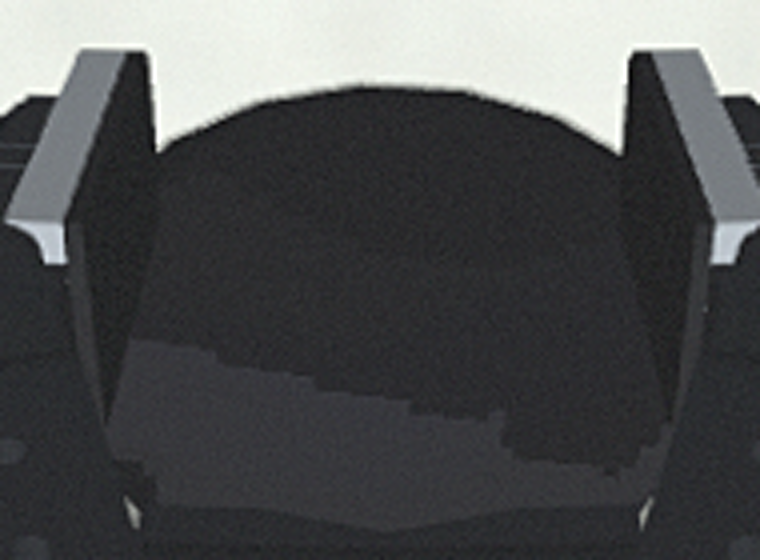

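View pics/s15.png

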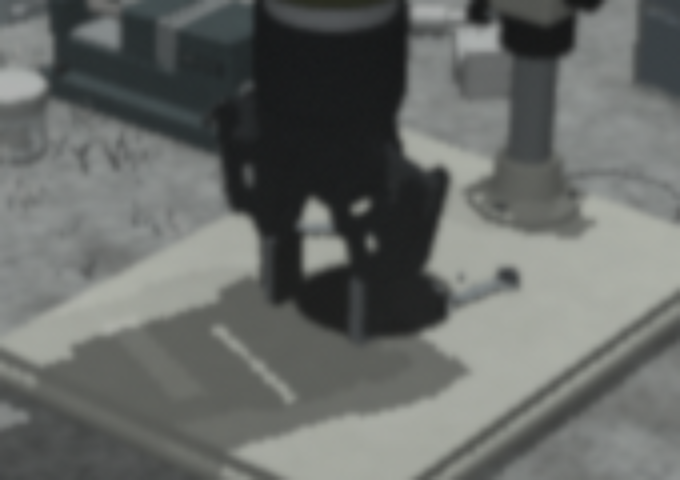

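Emit:
jog_arm(targets=[{"offset":[0,-0.006,0],"yaw":0},{"offset":[0,-0.006,-0.012],"yaw":0},{"offset":[0,-0.006,-0.024],"yaw":0},{"offset":[0,-0.004,-0.024],"yaw":0},{"offset":[0,-0.001,-0.024],"yaw":0},{"offset":[0,0.0,-0.024],"yaw":0},{"offset":[0,0.001,-0.024],"yaw":0},{"offset":[0,0.001,-0.024],"yaw":0}])

```text
time_s: 16.12
eef_pos: [587.6, 28.4, 42.7]
ee_rot: [-0.463, 0.465, 0.534, -0.533]
force: [-0.3, 0.1, 0.2]
grip_width: 0.587
```

Emit:
jog_arm(targets=[{"offset":[0,0.0008,0],"yaw":0},{"offset":[0,0.0008,0],"yaw":0}])

```text
time_s: 16.28
eef_pos: [587.6, 28.4, 42.1]
ee_rot: [-0.463, 0.465, 0.534, -0.533]
force: [-0.1, -0.5, -0.1]
grip_width: 0.59
```

Emit:
jog_arm(targets=[{"offset":[0,0.0006,0],"yaw":0},{"offset":[0,0.0012,0],"yaw":0}])

```text
time_s: 16.45
eef_pos: [587.6, 28.4, 42.0]
ee_rot: [-0.463, 0.465, 0.534, -0.533]
force: [-6.0, 0.4, 15.9]
grip_width: 0.589
```

```bash
echo "SEAT=np.array([602.,30.])" >> h.py; python3 -c "
from h import *
P,a=clip('R',.5,9,z=100); off(P,a)
P,a=clip('R',.5,9); print(P)"
```

```text
off [-0.0608 -0.0579 -0.0262] yaw 1.6855316061915644 rows 2.107761606505543 cur [587.6  28.4  42. ] ang 1.711 F [-6.   0.4 15.9] t 16.45 w 0.589370059468879
[np.float64(621.8380197973398), np.float64(-28.086868789149023), 54]
```

Emit:
jog_arm(targets=[{"offset":[0,-0.03,0],"yaw":0},{"offset":[0,-0.055,0],"yaw":0.1},{"offset":[-0.01,-0.058,-0.005],"yaw":0.22},{"offset":[-0.02,-0.058,-0.01],"yaw":0.34},{"offset":[-0.03,-0.058,-0.015],"yaw":0.46},{"offset":[-0.04,-0.058,-0.018],"yaw":0.58},{"offset":[-0.05,-0.058,-0.022],"yaw":0.7},{"offset":[-0.061,-0.058,-0.026],"yaw":0.82},{"offset":[-0.061,-0.058,-0.026],"yaw":0.94},{"offset":[-0.061,-0.058,-0.026],"yaw":1.06},{"offset":[-0.061,-0.058,-0.026],"yaw":1.18},{"offset":[-0.061,-0.058,-0.026],"yaw":1.3}], fingers=0.0)

```text
time_s: 17.45
eef_pos: [621.6, -28.4, 99.9]
ee_rot: [-0.692, 0.693, 0.143, -0.141]
force: [-1.3, 0.2, 0.8]
grip_width: -0.001
```

```bash
python3 -c "
from h import *
P,a=clip('R',.5,9,z=54); off(P,a)"
```

```text
off [0.0003 0.0459 0.0003] yaw 0.37949608114835387 rows 1.1011165279732416 cur [621.6 -28.4  99.9] ang 0.405 F [-1.3  0.2  0.8] t 17.45 w -0.0007967969761518464
```

Emit:
jog_arm(targets=[{"offset":[0,0.01,0],"yaw":0.12},{"offset":[0,0.02,0],"yaw":0.24},{"offset":[0,0.035,0],"yaw":0.36},{"offset":[0,0.046,0],"yaw":0.38},{"offset":[0,0.046,0],"yaw":0.38},{"offset":[0,0.046,0],"yaw":0.38}])

```text
time_s: 17.95
eef_pos: [621.5, -28.4, 53.6]
ee_rot: [-0.707, 0.707, 0.01, -0.009]
force: [-0.2, -0.2, -0.2]
grip_width: 0.001
```

```bash
python3 look.py 16; python3 - <<'E'
from h import *
s=ctrl.sense(); r=rot(s); a0=np.arctan2(r[1,0],r[0,0])
for th,g in ((.5,5),(.45,0),(.35,0),(.25,0),(.15,0),(.05,0),(0,0)):
    P,a=clip('R',th,g)
    o=r.T@(np.array(P)-s["eef_pos"])/1000
    print(round(th,2),o.round(4),round(-(a-a0),3))
E
```

```text
0.86 [180.5, 72.4, 368.3, 260.1]
off [-0.0658  0.0105  0.0533] yaw -1.679908917886893 rows 2.045882028121515 cur [622.1 -28.6  54.8] ang 0.026 F [ 0.2 -0.6  0.4] t 18.15 w 0.005220783418707387
0.5 [-0.0003  0.0008  0.0045] 0.001
0.45 [-0.001   0.0008  0.0117] 0.051
0.35 [-0.0021  0.0008  0.0162] 0.151
0.25 [-0.0027  0.0008  0.0208] 0.251
0.15 [-0.0029  0.0007  0.0255] 0.351
0.05 [-0.0026  0.0007  0.0302] 0.451
0 [-0.0023  0.0007  0.0325] 0.501
```

View pics/w16.png

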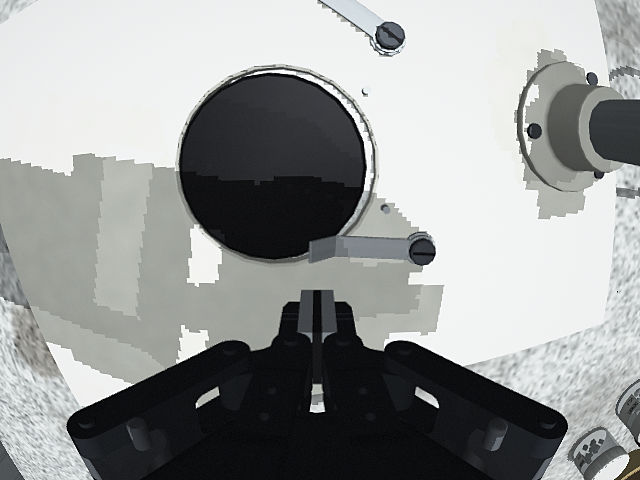

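Emit:
jog_arm(targets=[{"offset":[-0.0003,0.001,0.0045],"yaw":0},{"offset":[-0.001,0.001,0.01],"yaw":0.05},{"offset":[-0.0021,0.001,0.015],"yaw":0.15},{"offset":[-0.0027,0.001,0.02],"yaw":0.25},{"offset":[-0.0029,0.001,0.025],"yaw":0.35},{"offset":[-0.0028,0.001,0.028],"yaw":0.4},{"offset":[-0.0026,0.001,0.03],"yaw":0.45},{"offset":[-0.0026,0.001,0.03],"yaw":0.45}])

```text
time_s: 18.82
eef_pos: [618.8, 2.0, 54.1]
ee_rot: [-0.691, 0.691, -0.147, 0.151]
force: [-1.1, 0.6, -0.5]
grip_width: 0.001
```

```bash
python3 look.py 17
```

```text
0.78 [170.1, 170.4, 346.5, 338.7]
off [-0.0671  0.0096 -0.0064] yaw -2.128504833105831 rows 1.6322446044661436 cur [618.8   1.3  53.9] ang -0.423 F [ 0.3 -0.1 -0.5] t 19.0167 w -0.0011954797975947912
```

View pics/w17.png

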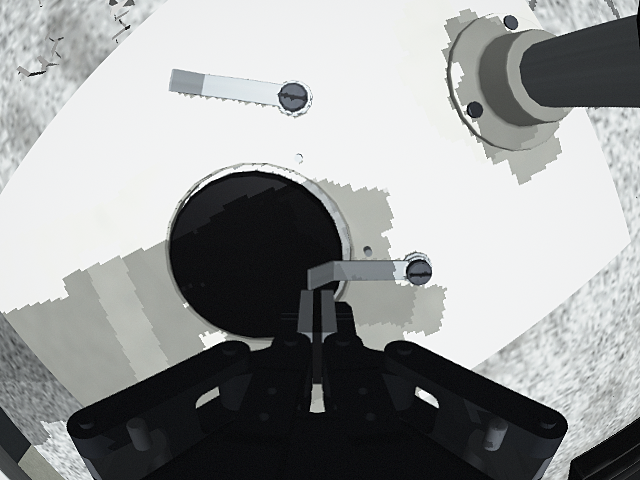

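Emit:
jog_arm(targets=[{"offset":[0,0,0.0015],"yaw":0.03},{"offset":[0,0,0.003],"yaw":0.06},{"offset":[0,0,0.003],"yaw":0.06}])

```text
time_s: 19.27
eef_pos: [619.9, 4.0, 53.9]
ee_rot: [-0.686, 0.687, -0.168, 0.17]
force: [-0.2, -0.5, 1.0]
grip_width: 0.004
```

Emit:
jog_arm(targets=[{"offset":[0,0,-0.006],"yaw":0},{"offset":[0,0,-0.015],"yaw":0},{"offset":[0,-0.03,-0.015],"yaw":0},{"offset":[0,-0.055,-0.015],"yaw":0},{"offset":[0,-0.055,-0.015],"yaw":0}])

```text
time_s: 19.68
eef_pos: [614.6, -10.5, 113.9]
ee_rot: [-0.687, 0.687, -0.165, 0.173]
force: [0.9, -0.2, 1.1]
grip_width: -0.0
```

```bash
python3 -c "
from h import *
P,a=clip('L',1.5,10,z=105); off(P,a)
c=ctrl.capture('wrist');cv2.imwrite('pics/w18.png',c['img'][:,:,::-1])"
```

```text
off [-0.0571  0.0086  0.1304] yaw 0.12097411750510378 rows 3.420782095294915 cur [614.6 -10.5 113.9] ang -0.482 F [ 0.9 -0.2  1.1] t 19.6833 w -0.0002697582995919547
```

View pics/w18.png

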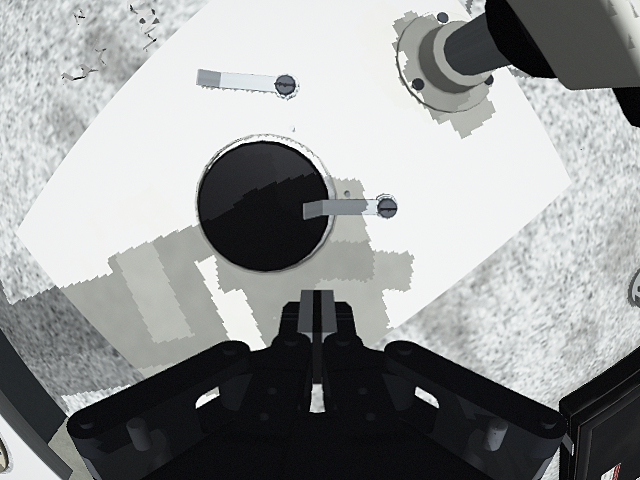

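Emit:
jog_arm(targets=[{"offset":[-0.01,-0.005,0.02],"yaw":0},{"offset":[-0.02,-0.005,0.05],"yaw":0.04},{"offset":[-0.035,-0.005,0.08],"yaw":0.08},{"offset":[-0.05,-0.005,0.11],"yaw":0.12},{"offset":[-0.057,0.0,0.13],"yaw":0.12},{"offset":[-0.057,0.01,0.13],"yaw":0.12},{"offset":[-0.057,0.01,0.13],"yaw":0.12},{"offset":[-0.057,0.01,0.13],"yaw":0.12}])

```text
time_s: 20.4
eef_pos: [623.0, 130.2, 100.0]
ee_rot: [-0.675, 0.676, -0.207, 0.212]
force: [0.1, -0.4, 0.1]
grip_width: 0.0
```

```bash
python3 look.py 19; python3 -c "
from h import *
P,a=clip('L',1.5,10,z=54); off(P,a)
s=ctrl.sense();c=ctrl.capture('wrist')
print(wproj(c,s,[L(55,45,36),L(26,76,38)]))"
```

```text
0.63 [318.3, 341.5, 426.1, 409.7]
off [ 0.0036  0.0572 -0.1275] yaw -2.3095602886929427 rows 3.353027082515662 cur [623.8 130.2 101.6] ang -0.604 F [-0.8 -0.7 -0.2] t 20.6 w -0.0008056957229407462
off [-0.0005  0.0476  0.0013] yaw -0.00028979959922859067 rows 1.1423165790666534 cur [623.8 130.2 101.6] ang -0.604 F [-0.8 -0.7 -0.2] t 20.6 w -0.0008056957229407462
[[388.0123011  305.60628285]
 [315.77007289 308.01432322]]
```

View pics/w19.png

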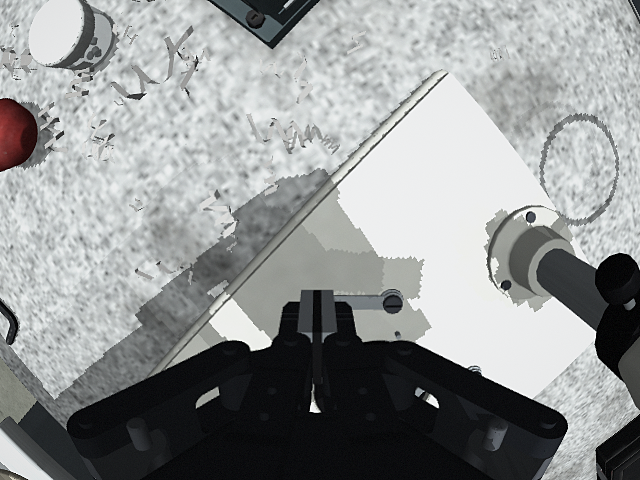

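View pics/s19.png

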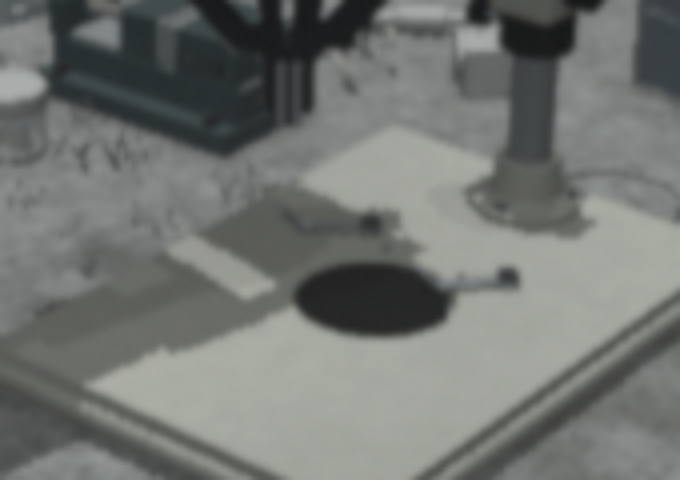

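Emit:
jog_arm(targets=[{"offset":[0.002,0.02,0.005],"yaw":0},{"offset":[0.002,0.035,0.005],"yaw":0},{"offset":[0.002,0.047,0.005],"yaw":0},{"offset":[0.002,0.047,0.005],"yaw":0},{"offset":[0.002,0.047,0.005],"yaw":0}])

```text
time_s: 21.07
eef_pos: [628.7, 133.0, 54.6]
ee_rot: [0.675, -0.675, 0.207, -0.213]
force: [-0.1, -0.3, 0.9]
grip_width: -0.002
```

```bash
python3 look.py 20; python3 - <<'E'
from h import *
s=ctrl.sense();c=ctrl.capture('wrist')
print(wproj(c,s,[L(55,45,36),L(26,76,38)]))
r=rot(s); a0=np.arctan2(r[1,0],r[0,0]); d=r@np.array([1.5,0,2.])
for i in range(0,15):
    th=1.5-0.105*i
    P,a=clip('L',th,max(0,10-5*i))
    o=r.T@(np.array(P)+d*[1,1,0]-s["eef_pos"])/1000
    print(i,round(th,2),o.round(4),round(-(a-a0),3))
E
```

```text
off [ 0.0013  0.0112 -0.1329] yaw -2.309418430066251 rows 3.1994590495461694 cur [629.2 133.2  55.8] ang -0.603 F [-0.5 -0.9  1.7] t 21.2667 w -0.00037955489348558705
[[398.33816454 357.98251821]
 [310.64873797 362.49020518]]
0 1.5 [-0.0013  0.0017 -0.0021] -0.0
1 1.4 [-0.0033  0.0017 -0.0118] -0.105
2 1.29 [-0.0036  0.0016 -0.0216] -0.21
3 1.19 [-0.004   0.0016 -0.0265] -0.315
4 1.08 [-0.0038  0.0016 -0.0314] -0.42
5 0.97 [-0.0032  0.0016 -0.0362] -0.525
6 0.87 [-0.002   0.0016 -0.041 ] -0.63
7 0.77 [-0.0004  0.0016 -0.0456] -0.735
8 0.66 [ 0.0018  0.0016 -0.05  ] -0.84
9 0.56 [ 0.0043  0.0016 -0.0542] -0.945
10 0.45 [ 0.0073  0.0016 -0.058 ] -1.05
11 0.34 [ 0.0107  0.0016 -0.0616] -1.155
12 0.24 [ 0.0144  0.0016 -0.0647] -1.26
13 0.14 [ 0.0185  0.0017 -0.0675] -1.365
14 0.03 [ 0.0228  0.0017 -0.0698] -1.47
```

View pics/w20.png

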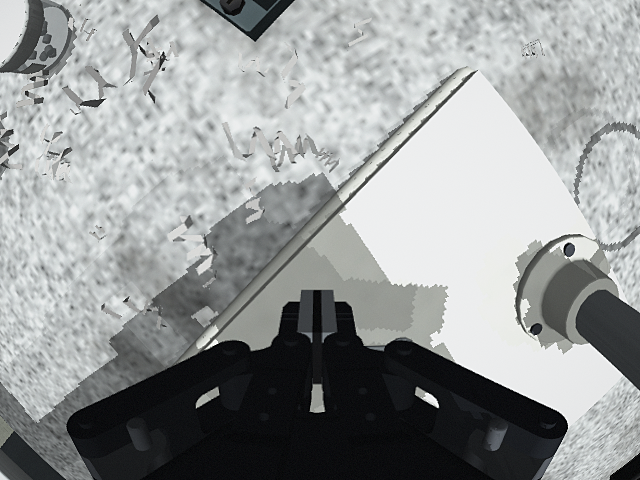

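View pics/s20.png

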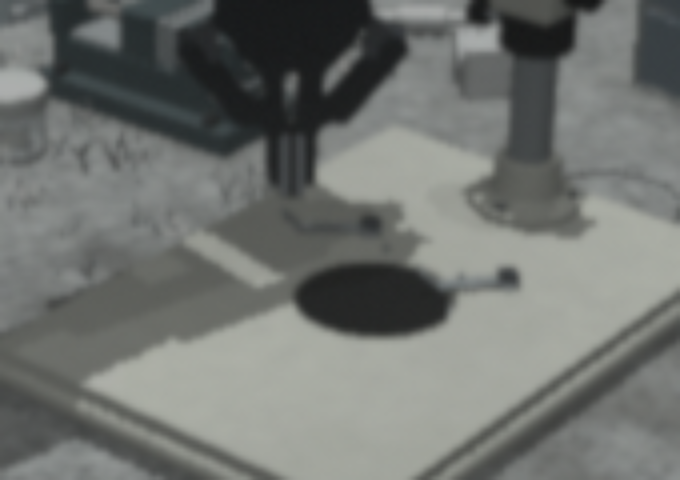

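Finger is behind the left clip's upturned end (scene ~ (290,190) vs. clip end (290,215)). Sweep it in.

Emit:
jog_arm(targets=[{"offset":[-0.0025,0.0017,-0.009],"yaw":-0.06},{"offset":[-0.0033,0.0017,-0.016],"yaw":-0.15},{"offset":[-0.0036,0.0016,-0.0216],"yaw":-0.21},{"offset":[-0.004,0.0016,-0.0265],"yaw":-0.315},{"offset":[-0.0038,0.0016,-0.0314],"yaw":-0.42},{"offset":[-0.0032,0.0016,-0.0362],"yaw":-0.525},{"offset":[-0.002,0.0016,-0.041],"yaw":-0.63},{"offset":[-0.0004,0.0016,-0.0456],"yaw":-0.735},{"offset":[0.0018,0.0016,-0.05],"yaw":-0.84},{"offset":[0.0043,0.0016,-0.0542],"yaw":-0.945}])

```text
time_s: 22.15
eef_pos: [601.9, 86.1, 54.4]
ee_rot: [-0.695, 0.698, 0.126, -0.118]
force: [-0.4, 0.8, -0.4]
grip_width: 0.002
```

```bash
python3 look.py 21; python3 - <<'E'
from h import *
s=ctrl.sense();r=rot(s); a0=np.arctan2(r[1,0],r[0,0])
for th in (.5,.4,.3,.2,.1,.05,0):
    P,a=clip('L',th,0)
    o=r.T@(np.array(P)-s["eef_pos"])/1000
    print(round(th,2),o.round(4),round(-(a-a0),3))
E
```

```text
0.6 [210.7, 318.5, 326.4, 412.7]
off [-0.0656  0.0098 -0.044 ] yaw -1.3678727633916576 rows 1.907908141230924 cur [602.2  86.3  54.2] ang 0.338 F [-0.5  0.5 -0.1] t 22.35 w 0.0015379169371748038
0.5 [-0.0034  0.0002 -0.0025] -0.059
0.4 [-0.0044  0.0002 -0.007 ] -0.159
0.3 [-0.0051  0.0002 -0.0116] -0.259
0.2 [-0.0052  0.0003 -0.0163] -0.359
0.1 [-0.0049  0.0003 -0.0209] -0.459
0.05 [-0.0045  0.0003 -0.0232] -0.509
0 [-0.0041  0.0003 -0.0255] -0.559
```

View pics/s21.png

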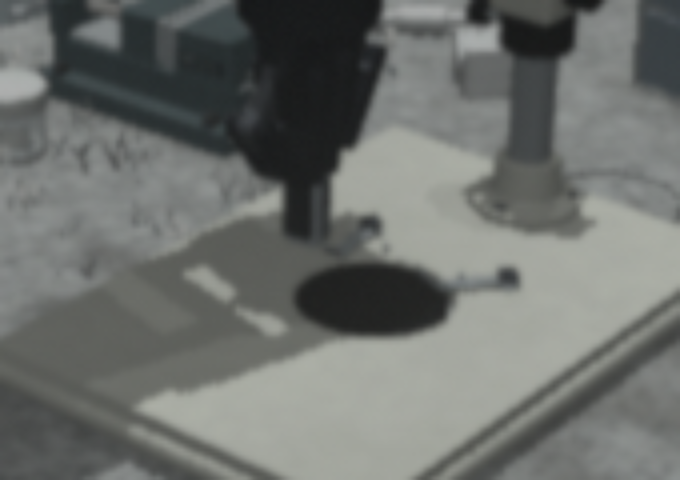

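View pics/t21.png

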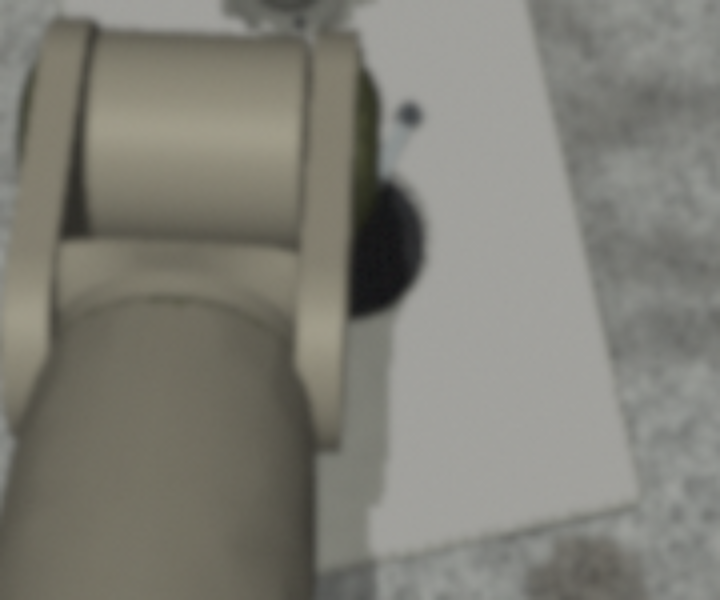

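Emit:
jog_arm(targets=[{"offset":[-0.001,0,-0.003],"yaw":-0.06},{"offset":[-0.0025,0,-0.007],"yaw":-0.16},{"offset":[-0.003,0,-0.0116],"yaw":-0.26},{"offset":[-0.0035,0,-0.0163],"yaw":-0.36},{"offset":[-0.0035,0,-0.019],"yaw":-0.41},{"offset":[-0.0035,0,-0.021],"yaw":-0.46},{"offset":[-0.0035,0,-0.021],"yaw":-0.46}])

```text
time_s: 22.93
eef_pos: [606.0, 65.3, 54.5]
ee_rot: [-0.649, 0.654, 0.278, -0.271]
force: [0.3, 0.7, 0.3]
grip_width: 0.0
```

```bash
python3 look.py 22
```

```text
0.9 [180.4, 255.2, 325.0, 356.7]
off [-0.066   0.0099  0.0066] yaw -0.9097592942177677 rows 1.60864684655896 cur [605.8  65.6  54.4] ang 0.796 F [ 0.6 -0.2  0.4] t 23.1333 w -0.0004574319873937538
```

View pics/s22.png

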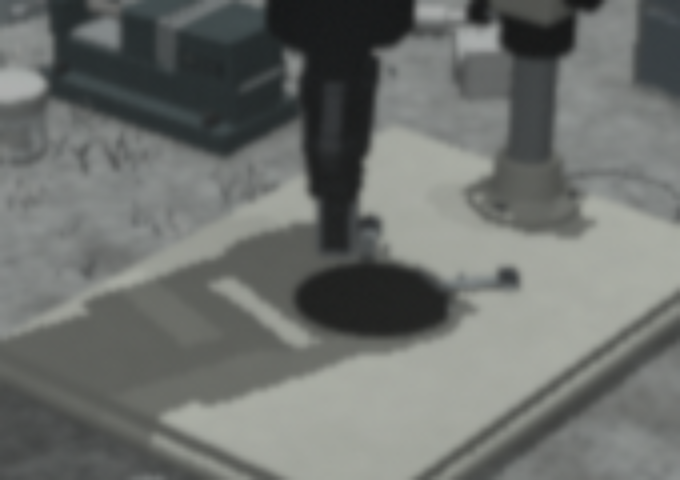

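View pics/w22.png

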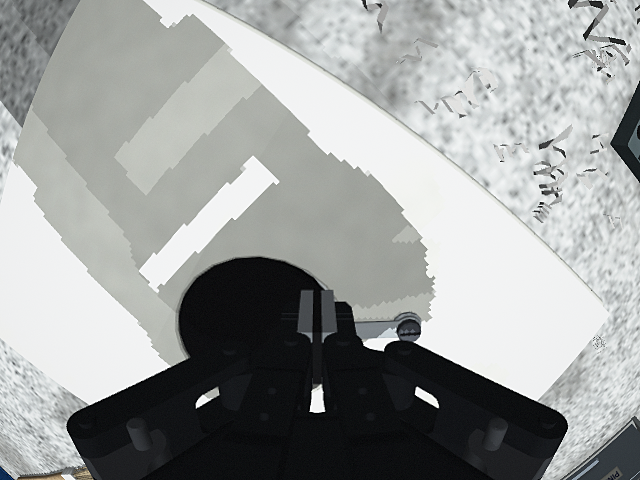

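Emit:
jog_arm(targets=[{"offset":[0,0,-0.002],"yaw":-0.04},{"offset":[0,0,-0.004],"yaw":-0.08},{"offset":[0,0,-0.004],"yaw":-0.08}])

```text
time_s: 23.38
eef_pos: [608.7, 62.8, 54.4]
ee_rot: [-0.638, 0.643, 0.303, -0.297]
force: [-0.6, 0.8, -0.4]
grip_width: -0.0
```

Emit:
jog_arm(targets=[{"offset":[0,0,-0.001],"yaw":0},{"offset":[0,0,-0.002],"yaw":-0.02}])

```text
time_s: 23.55
eef_pos: [609.5, 62.0, 54.2]
ee_rot: [-0.635, 0.639, 0.309, -0.303]
force: [-5.6, 2.7, 2.4]
grip_width: -0.001
```

Emit:
jog_arm(targets=[{"offset":[0,0,0.008],"yaw":0},{"offset":[0,0,0.018],"yaw":0},{"offset":[0,-0.03,0.018],"yaw":0},{"offset":[0,-0.06,0.018],"yaw":0},{"offset":[0,-0.09,0.018],"yaw":0},{"offset":[0,-0.1,0.018],"yaw":0},{"offset":[0,-0.1,0.018],"yaw":0}])

```text
time_s: 24.13
eef_pos: [595.3, 73.9, 156.9]
ee_rot: [-0.634, 0.64, 0.31, -0.302]
force: [0.2, 1.0, -0.4]
grip_width: -0.002
```

```bash
python3 -c "
from h import *
off([500,130,230],1.2)"
```

```text
off [-0.0153 -0.0747  0.1084] yaw -0.3048833726029305 rows 3.1780436595044725 cur [595.3  73.9 156.9] ang 0.895 F [ 0.2  1.  -0.4] t 24.1333 w -0.001856607460258919
```

Emit:
jog_arm(targets=[{"offset":[0,-0.03,0.02],"yaw":0},{"offset":[0,-0.06,0.05],"yaw":0},{"offset":[0,-0.07,0.085],"yaw":0},{"offset":[0,-0.07,0.12],"yaw":0},{"offset":[0,-0.07,0.155],"yaw":0},{"offset":[0,-0.07,0.19],"yaw":0},{"offset":[0,-0.07,0.22],"yaw":0},{"offset":[0,-0.07,0.22],"yaw":0},{"offset":[0,-0.07,0.22],"yaw":0}])

```text
time_s: 24.88
eef_pos: [421.2, 212.4, 222.9]
ee_rot: [-0.634, 0.64, 0.311, -0.303]
force: [0.1, 0.5, -0.5]
grip_width: 0.003
```

```bash
python3 look.py 23; python3 - <<'E'
from h import *
c=ctrl.capture("top"); 
for t,z in (("loupe",0),("air_blower",0),("dust_brush",0),("parts_jar",0),("plate_center",28)):
    for r in ctrl.regions_of("top",t)[:1]:
        ys,xs=np.nonzero(r["region"]); print(t,round(r["score"],2),xs.mean().round(1),ys.mean().round(1),ray(c,[xs.mean(),ys.mean()],z)[0].round(1))
E
```

```text
0.47 [312.8, 406.4, 321.4, 410.3]
off [-0.0652  0.1817 -0.2184] yaw -0.8120863159322544 rows 6.9900414328827285 cur [423.1 211.1 223.3] ang 0.894 F [ 1.  -0.1  0.5] t 25.0833 w -0.0019915740744094112
loupe 0.94 473.8 302.8 [ 408.  -313.8    0. ]
air_blower 0.76 157.3 260.2 [500.8 339.    0. ]
dust_brush 0.96 458.9 215.7 [ 589.9 -288.8    0. ]
parts_jar 0.74 153.6 220.7 [583.  348.1   0. ]
plate_center 0.6 306.4 210.9 [597.4  31.3  28. ]
```

View pics/t23.png

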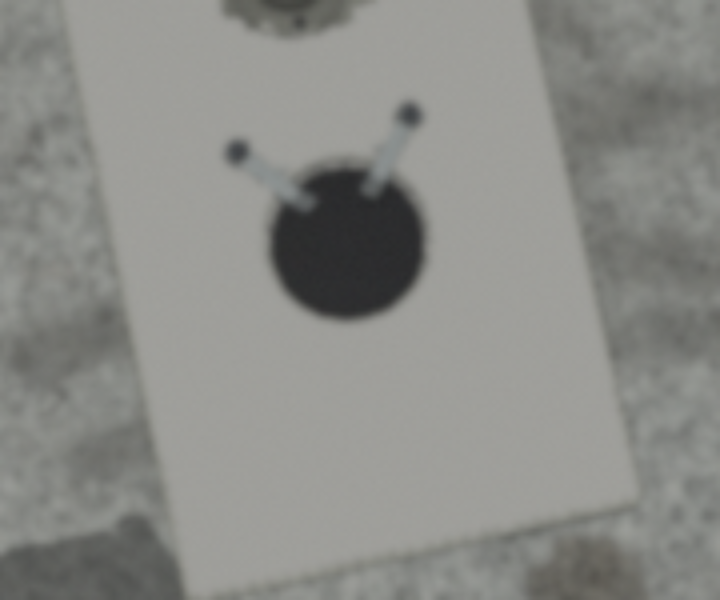

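View pics/s23.png

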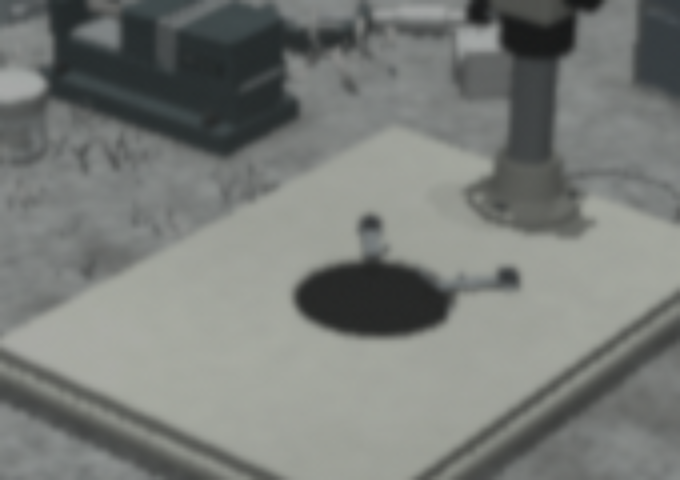

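```bash
python3 -c "
from h import *
off([600,30,170],1.705)"
```

```text
off [-0.031  0.057 -0.251] yaw -0.8104832251941918 rows 6.217991880505674 cur [422.8 211.5 223.9] ang 0.895 F [ 0.1  0.5 -0.4] t 25.3833 w -1.1465863397023921e-05
```

Emit:
jog_arm(targets=[{"offset":[-0.003,0,-0.03],"yaw":-0.1},{"offset":[-0.007,0,-0.06],"yaw":-0.2},{"offset":[-0.01,0.01,-0.09],"yaw":-0.3},{"offset":[-0.015,0.02,-0.12],"yaw":-0.4},{"offset":[-0.02,0.03,-0.15],"yaw":-0.5},{"offset":[-0.023,0.04,-0.18],"yaw":-0.6},{"offset":[-0.026,0.05,-0.21],"yaw":-0.7},{"offset":[-0.03,0.057,-0.24],"yaw":-0.8},{"offset":[-0.031,0.057,-0.251],"yaw":-0.81},{"offset":[-0.031,0.057,-0.251],"yaw":-0.81},{"offset":[-0.031,0.057,-0.251],"yaw":-0.81}])

```text
time_s: 26.3
eef_pos: [599.8, 29.9, 169.6]
ee_rot: [-0.462, 0.47, 0.535, -0.529]
force: [-0.5, -0.2, -0.3]
grip_width: -0.003
```

```bash
python3 - <<'E'
from h import *
s=ctrl.sense(); c=ctrl.capture("wrist"); cv2.imwrite("pics/w24.png",c["img"][:,:,::-1])
a=c["img"][170:350,220:420,::-1]; cv2.imwrite("pics/w24z.png",cv2.resize(a,None,fx=3.3,fy=3.3,interpolation=2))
print(s["eef_pos"])
E
```

```text
[599.84142009  29.89195257 169.61598492]
```

View pics/w24z.png

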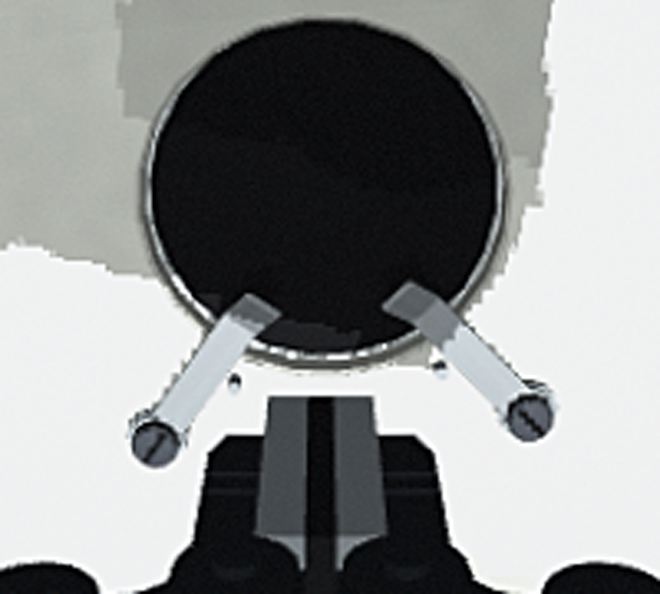

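```bash
python3 -c "
from rig import ctrl
print(ctrl.finish_job()); print(ctrl.sense()['time_s'])"
```

```text
the job is handed in; nothing more can be done
None
the job is handed in; nothing more can be done
```

I seated the stage plate in the recess and swung both clips in over it, then handed the job in at about 26 s. No verdict was reported.

**Plate:** I pushed it along the base with two fingertips until it dropped. After the first push, a picture suggested it might be caught on the robot-side rim. I swept the fingertips over that edge and pressed lightly on the plate. They met its top at the same height as the base top (tool at 42.0 mm against 41.9 mm), so it is flush. The last wrist picture shows the rim all the way round. The plate sits roughly 1–1.5 mm towards the robot, within the 4 mm limit.

**Clips:** I pushed each upturned end round with the closed fingers. The left clip came up against its stop with about 6 N. The right one showed no clear force at its stop. In the last top picture both point at the recess centre to within about 2 degrees.

**Other checks:**
- **Plate centre from the top camera:** the network put it about 3 mm towards the robot from where I had measured the recess. I think this is because the clips hide part of the plate, since a seated plate cannot be more than 2 mm off.
- **Bystanders:** the networks put the loupe and jar within about 1 mm of where they started, the brush within about 5 mm, and the blower about 16 mm away. I put the blower's shift down to the robot arm partly covering it in that picture, but did not recheck. The closest tool position I planned to any of them was about 175 mm from the blower, and I saw no unexpected force.
- **Robot:** it ended about 170 mm above the bench, touching nothing.

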